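# Closing up the candle counter

### The arm

A 6-joint arm with a two-finger parallel gripper is mounted at the origin on the work surface. World frame = base frame: x ahead of the robot, y to its left, z up, the work surface at z = 0. Lengths are in m, angles in rad, forces in N, time in s.
With the tool pointing down it reaches from about 0.425 to 0.95 m from the base axis. Payload 3.5 kg.
Tool frame: the origin (TCP) lies midway between the tips of the shut fingers; the grasp point (between the pads) lies 19 mm behind it; z points along the fingers, x is the direction in which the jaws open and shut, and the axes are right-handed (so a half turn about z gives the same grasp; the last joint's range is limited). The gripper opens to 85 mm and grips with 20 to 120 N. Pads are 22 mm wide; open, the fingers measure 114 mm over their backs; the gripper's body (76 mm by 85 mm) begins 54 mm behind the grasp point. The pads swing forward as they close: fully open they stand 13 mm farther back than shut.
Start: joints at [1.189, 0.286, 1.577, -0, 1.279, -0.15], TCP at [0.155, 0.657, 0.231] pointing down, gripper open.
Joint ranges: [-2.77, 2.77], [-0.9, 2.22], [0.21, 2.48], [-1.53, 4.67], [0.24, 2.81], [-2.84, 2.84]. Speed limits (rad/s): [2.79, 2.79, 3.14, 3.14, 3.14, 3.14].

### API

Orientations are given as a unit quaternion [x, y, z, w].
In Python, from plant import readout, optics, ctrl gives the robot as it stands. The module is installed in compiled form; this text tells all that it offers.
- The arm moves only by the shell command python3 -m crank 'ROWS' [OPENING] [FORCE]. ROWS is text: rows parted by semicolons, each of 6 numbers parted by spaces: the shift along the tool's x, y, z in mm, then the turn, a rotation vector about the tool's x, y, z in rad. In form: dx dy dz ax ay az; .... A call has 1 to 5 rows; each row shifts and turns the commanded pose from where the row before left it, along the tool's axes as they then stand; what a row does not reach is not made up. A row lasts 1/8 s, in which the tool goes at most 62.5 mm and 10.7 degrees, less where a joint would pass 70% of its speed; a pose out of reach is approached as far as the arm can. A call is refused whole if a number of a shift passes 62.5 or a number of a turn 0.188, either way. A call with a gripper value outside its range is refused whole. OPENING is the opening, from -1 (shut) to 1 (fully open), set as the call begins (- or left out, the last holds). The fingers move at their own pace and stop on an object; FORCE is the grip in N (left out, the last holds). Time passes only in rows, so rows that do not move let the fingers close. It gives the time, the measured TCP pose, the force and the opening at its end, in the units of the state.
- readout.get_state(): the state, without advancing time (a new reading comes with each control period).
- optics.read_camera(name): name is "scene" or "side" or "wrist"; returns the picture (480x640x3 uint8, red, green, blue); there is no depth.
- optics.calibration(name): a dict with "mtx" (3x3 intrinsics, pixels), "dist_coeffs" ([k1, k2, p1, p2, k3] as OpenCV has them; the pictures are not rectified), "rvec" (rotation vector, rad) and "tvec" (3), from world to camera coordinates, as OpenCV has them; the wrist camera has in their place "tool_from_camera" (4x4, takes a point from camera to tool coordinates, whose origin is the TCP and whose axes are the tool frame's). Camera axes: x right, y down, z forward; pixel columns grow to the right and rows downward; lengths in m; the calibration is good to about 2 mm. A picture is of the moment at which its call begins: read the wrist's pose just before it. calibration takes no time and is no camera call.
- ctrl.sign_off(): hands the job in, once; it reports no verdict.
Trained networks look in the newest picture that a camera, given by its name, has taken for a name from the list of things; names that differ only in an ending like _2 or _b are one class to them, and where a whole thing is asked for, a point or a joint stands for the part that bears it (a point fixed in the world has none). Each returns a list of dicts, best first, with "p" (0 to 1); they miss things now and then, are a little off and sometimes report something else, mostly with a low value. They report only what shows in the picture. A call takes as long as a camera call. They do not tell look-alikes from the thing itself.
- optics.recognise(camera, thing): "xy" ([column, row] as shares, 0 to 1, of the picture: columns of its width, rows of its height, amid what is visible of it).
The state is a dict: "time": time; "qpos": joint angles; "dq": joint speeds; "joint_efforts": joint torques, N m; "eef_pos": TCP position; "tcp_rot": TCP orientation; "contact_force": force on the tool from outside, world axes, zero at the start; "wrist_torque": the same for the moment, N m; "opening": opening from 0.0 (shut) to 1.0 (fully open).
Only numpy, scipy, OpenCV 4.12 (cv2) and the standard library are available. Lean on these libraries where they do the work, as an engineer would, in place of code of your own. Each camera call takes 0.05 s, during which the arm holds its last target.

### The job

Close up the candle counter for the night: hang every hanging candle carrier on the rail at its open end and slide each along to a black ring mark of its own, and only then swing the keeper shut into its catch so that none can come off. Also set the wooden cover on the white candle jar so that it sits seated and level; leave the other candles where they are.

Things in the scene. Friction and masses are not known exactly. Their poses are not given: they have to be found in the camera images.
- carrier1_tab (a point): point on the flat upright wooden tab (10 mm thick along x, 30 mm wide along y, 36 mm below to 20 mm above this point) topping a hanging candle carrier; 172 mm above the underside of its dish, straight above the dish's centre, 50 mm above the rail's axis once the hook rests on the rail. Axes: x the way the hook's mouth opens, z up. Stands on the counter. May be absent.
- carrier2_tab (a point): point on the flat upright wooden tab (10 mm thick along x, 30 mm wide along y, 36 mm below to 20 mm above this point) topping a hanging candle carrier; 172 mm above the underside of its dish, straight above the dish's centre, 50 mm above the rail's axis once the hook rests on the rail. Axes: x the way the hook's mouth opens, z up. Stands on the counter. May be absent.
- carrier3_tab (a point): point on the flat upright wooden tab (10 mm thick along x, 30 mm wide along y, 36 mm below to 20 mm above this point) topping a hanging candle carrier; 172 mm above the underside of its dish, straight above the dish's centre, 50 mm above the rail's axis once the hook rests on the rail. Axes: x the way the hook's mouth opens, z up. Stands on the counter. May be absent.
- mark1 (a point): on the rail's axis at the black ring mark farthest from the loading place, 50 mm from the far post: fill it first. The rail is a 12 mm round bar 200 mm above the counter on a fixed stand. Axes: x across the rail away from the robot, y along the rail towards the loading place, z up. Along y from mark1: mark2 +95, mark3 +190, loading +300 mm.
- mark2 (a point): on the rail's axis at the middle black ring mark (a 10 mm band on the rail and on the cover strip). Axes as mark1.
- mark3 (a point): on the rail's axis at the ring mark nearest the loading place. Axes as mark1. A fixed cover strip, 12 to 42 mm to +x of the rail's axis and 14 to 20 mm above it, runs from the far post over all marks and ends 45 mm beyond mark3; under it a hook cannot be put on or lifted off, but slides freely with its tab beside the strip.
- loading (a point): point on the rail's axis in the middle of the open loading place, the 130 mm long piece of rail with no cover strip; axes as mark1. The keeper's post begins 65 mm to +y.
- keeper (a joint): keeper: flat steel arm 130 mm long, 16 wide, 9 thick on an upright hinge pin, swinging level 14 to 24 mm above the rail's axis. 0 = shut (in line with the cover strip over the loading place, its end in the catch, at a stop); grows as it opens towards the robot, to 2.6 rad; stays where left (friction 0.08 N m). Starts 1.8 to 2.4.
- keeper_knob (a point): middle of the upright round wooden grip peg on the keeper arm, 14 mm across; this point is 45.5 mm above the rail's axis, and the peg reaches 22 mm below to 19 mm above it. It moves on a circle of 105 mm radius about the hinge.
- keeper_hinge (a point): fixed point on the keeper's upright hinge axis, at the same height as keeper_knob; axes as mark1. With the keeper at angle q the knob lies at (-105 sin q, -105 cos q) mm from it in this frame's x, y.
- cover_knob (a point): middle of the knob (24 mm across, 32 mm tall) on the round wooden cover: disc 96 mm across and 10 mm thick, with a cork plug 72 mm across and 8 mm deep beneath it. This point is 34 mm above the plug's underside and 26 mm above the disc's underside, on the axis, z up. It stands on its plug on the counter. Mass about 0.12 kg.
- jar_rim (a point): centre of the mouth of the white ceramic candle jar, at rim height, 75 mm above the jar's underside: 90 mm across outside, 82 mm inside, with wax filling it up to 30 mm below the rim. Loose, 0.6 kg.
- carrier1: same carrier, origin under its dish (dark steel, 76 mm across) with fixed yellow candle, top 56 mm up. 0.25 kg. Flat stem 28-36 mm to -x; hook: upside-down V 20 mm wide (y), seat straight under the tab, mouth to +x, tip 16-22 mm to +x, ending 24 mm below the axis of the rail it rests on. The rail enters sideways between tip and candle top, 42 mm of height. 192 mm tall, stands on its dish
- carrier2: same carrier, origin under its dish (dark steel, 76 mm across) with fixed yellow candle, top 56 mm up. 0.25 kg. Flat stem 28-36 mm to -x; hook: upside-down V 20 mm wide (y), seat straight under the tab, mouth to +x, tip 16-22 mm to +x, ending 24 mm below the axis of the rail it rests on. The rail enters sideways between tip and candle top, 42 mm of height. 192 mm tall, stands on its dish
- carrier3: same carrier, origin under its dish (dark steel, 76 mm across) with fixed yellow candle, top 56 mm up. 0.25 kg. Flat stem 28-36 mm to -x; hook: upside-down V 20 mm wide (y), seat straight under the tab, mouth to +x, tip 16-22 mm to +x, ending 24 mm below the axis of the rail it rests on. The rail enters sideways between tip and candle top, 42 mm of height. 192 mm tall, stands on its dish
- cone_candle: bystander: loose yellow cone candle, 72 mm across the foot, 150 mm tall; origin under its centre. Leave alone.
- pillar_candle: bystander: loose pale pillar candle, 70 mm across, 110 mm tall; origin under its centre. Leave alone.
Things that resemble listed ones, but are neither listed nor needed, are in the scene too. Leave any purple or turquoise look-alike of the carrier1 alone.

How it is judged:
On the way, in this order (a step that is already met when the one before it is completed fails the run):
1. every carrier hangs on the rail at a ring mark, the keeper still open (((horizontal distance between carrier1_tab and mark1 below 0.015 m and z of carrier1_tab in the frame of mark1 between 0.042 and 0.056 m) or (horizontal distance between carrier1_tab and mark2 below 0.015 m and z of carrier1_tab in the frame of mark2 between 0.042 and 0.056 m) or (horizontal distance between carrier1_tab and mark3 below 0.015 m and z of carrier1_tab in the frame of mark3 between 0.042 and 0.056 m)) and angle between each of carrier1_tab, carrier2_tab, carrier3_tab's own z axis and vertical below 0.15 rad and ((horizontal distance between carrier2_tab and mark1 below 0.015 m and z of carrier2_tab in the frame of mark1 between 0.042 and 0.056 m) or (horizontal distance between carrier2_tab and mark2 below 0.015 m and z of carrier2_tab in the frame of mark2 between 0.042 and 0.056 m) or (horizontal distance between carrier2_tab and mark3 below 0.015 m and z of carrier2_tab in the frame of mark3 between 0.042 and 0.056 m)) and ((horizontal distance between carrier3_tab and mark1 below 0.015 m and z of carrier3_tab in the frame of mark1 between 0.042 and 0.056 m) or (horizontal distance between carrier3_tab and mark2 below 0.015 m and z of carrier3_tab in the frame of mark2 between 0.042 and 0.056 m) or (horizontal distance between carrier3_tab and mark3 below 0.015 m and z of carrier3_tab in the frame of mark3 between 0.042 and 0.056 m)) and value of joint keeper above 0.3 rad), for 0.2 s.
2. the keeper is swung shut into its catch (value of joint keeper below 0.06 rad), for 0.2 s.
At the end, for the whole second after the job is handed in: Each carrier hangs still on the rail, upright within 0.15 rad, its tab within 15 mm of its own ring mark; keeper under 0.06 rad; cover down on the rim of the upright jar within 4 mm, centred within 9 mm, level within 0.06 rad (((horizontal distance between carrier1_tab and mark1 below 0.015 m and z of carrier1_tab in the frame of mark1 between 0.042 and 0.056 m) or (horizontal distance between carrier1_tab and mark2 below 0.015 m and z of carrier1_tab in the frame of mark2 between 0.042 and 0.056 m) or (horizontal distance between carrier1_tab and mark3 below 0.015 m and z of carrier1_tab in the frame of mark3 between 0.042 and 0.056 m)) and angle between each of carrier1_tab, carrier2_tab, carrier3_tab's own z axis and vertical below 0.15 rad and ((horizontal distance between carrier2_tab and mark1 below 0.015 m and z of carrier2_tab in the frame of mark1 between 0.042 and 0.056 m) or (horizontal distance between carrier2_tab and mark2 below 0.015 m and z of carrier2_tab in the frame of mark2 between 0.042 and 0.056 m) or (horizontal distance between carrier2_tab and mark3 below 0.015 m and z of carrier2_tab in the frame of mark3 between 0.042 and 0.056 m)) and ((horizontal distance between carrier3_tab and mark1 below 0.015 m and z of carrier3_tab in the frame of mark1 between 0.042 and 0.056 m) or (horizontal distance between carrier3_tab and mark2 below 0.015 m and z of carrier3_tab in the frame of mark2 between 0.042 and 0.056 m) or (horizontal distance between carrier3_tab and mark3 below 0.015 m and z of carrier3_tab in the frame of mark3 between 0.042 and 0.056 m)) and linear speed of each of carrier1, carrier2, carrier3 below 0.03 m/s and value of joint keeper below 0.06 rad and horizontal distance between cover_knob and jar_rim below 0.009 m and z of cover_knob in the frame of jar_rim between 0.022 and 0.03 m and angle between each of cover_knob, jar_rim's own z axis and vertical below 0.06 rad); the robot touches nothing.
It fails at once if a bystander candle is pushed more than 40 mm or knocked over (distance of any of cone_candle, pillar_candle from where it was at the start of the episode above 0.04 m or angle between any of cone_candle, pillar_candle's own z axis and vertical above 0.5 rad).
Of carrier1, carrier2, carrier3 only 2 to 3 are there at a start; the rules pass over those that are not, and their reading is None.
At some moment in a run one of cover, jar, carrier1, carrier2, carrier3 may be knocked a few centimetres aside while the robot is not near it.
It also fails if it takes over 210 s, if anything falls off the work surface, if the arm or the gripper's body presses on something with over 40 N, if the wrist force passes 120 N, or if a joint passes its speed limit or range.

## Working session

There is one attempt and no reset: what is moved stays moved. The work goes in short steps, Python scripts to look and compute and a shell command to move; the robot and the scene stay as the last step left them, time stands still between calls to the robot, and variables do not carry over. Pictures are saved under pics/ and viewed, and the job is handed in when it is done.

```bash
mkdir -p pics; ls
python3 - <<'E'
from plant import readout, optics, ctrl
import cv2
print(readout.get_state())
for n in ["scene","side","wrist"]:
    im=optics.read_camera(n); cv2.imwrite(f"pics/a_{n}.png",im[:,:,::-1])
    print(n,optics.calibration(n))
E
```

```text
pics
{'time': 0.0, 'qpos': array([ 1.18896632e+00,  2.87172233e-01,  1.57818095e+00,  1.01093689e-05,
        1.27859172e+00, -1.50005848e-01]), 'dq': array([-0.00064721,  0.00134278, -0.00131975,  0.00259351, -0.00060445,
       -0.00083828]), 'joint_efforts': array([-1.28696178e-03, -4.05986059e+01, -2.92620885e+01, -1.66715167e-04,
        5.91122414e-03,  5.22913552e-07]), 'eef_pos': array([0.1548088 , 0.65633353, 0.22994066]), 'tcp_rot': array([ 7.84141062e-01,  6.20581511e-01, -1.02336662e-03,  5.79660543e-04]), 'contact_force': array([-0.83063076, -0.52013765, -0.33374843]), 'wrist_torque': array([ 0.02088435, -0.03406565, -0.00205667]), 'opening': 1.002386376414027}
scene {'mtx': array([[453.74600685,   0.        , 318.5500553 ],
       [  0.        , 453.74600685, 238.69955604],
       [  0.        ,   0.        ,   1.        ]]), 'dist_coeffs': array([-0.10959968,  0.        ,  0.        ,  0.        ,  0.        ]), 'rvec': array([ 1.89203542,  1.41691486, -0.68871332]), 'tvec': array([-0.16013675, -0.2367196 ,  1.5533537 ])}
side {'mtx': array([[560.76708479,   0.        
[... 241 characters left out ...]
64597139,  0.27399231]), 'tvec': array([-0.47823501,  0.31798801,  1.23243604])}
wrist {'mtx': array([[348.97272541,   0.        , 319.86003814],
       [  0.        , 348.97272541, 238.30360113],
       [  0.        ,   0.        ,   1.        ]]), 'dist_coeffs': array([-0.02233721,  0.        ,  0.        ,  0.        ,  0.        ]), 'tool_from_camera': array([[ 9.99999918e-01, -2.04960806e-04,  3.48113900e-04,
         6.75923152e-04],
       [ 8.39554101e-05,  9.48359285e-01,  3.17198138e-01,
        -8.18847428e-02],
       [-3.95150235e-04, -3.17198083e-01,  9.48359225e-01,
        -1.42173278e-01],
       [ 0.00000000e+00,  0.00000000e+00,  0.00000000e+00,
         1.00000000e+00]])}
```

View pics/a_scene.png

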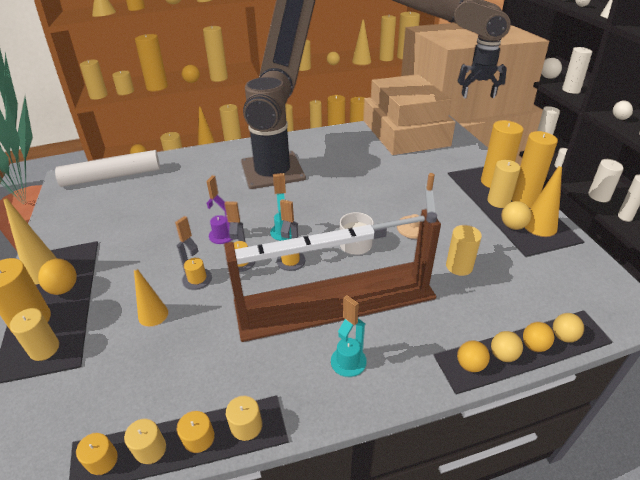

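View pics/a_side.png

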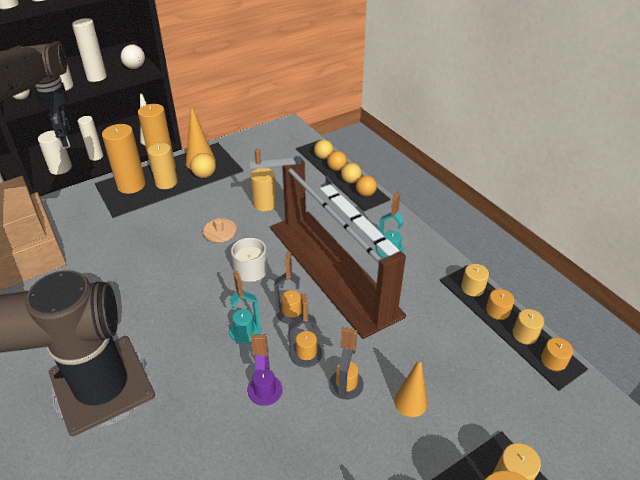

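View pics/a_wrist.png

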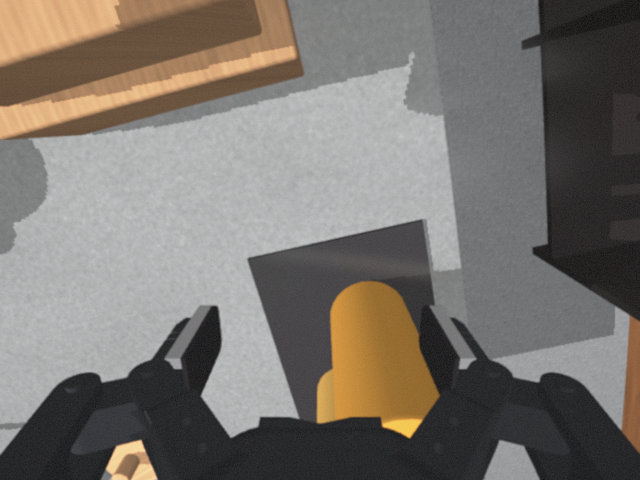

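```bash
cat > h.py <<'E'
import numpy as np, cv2
from scipy.spatial.transform import Rotation as R
from plant import readout, optics, ctrl
def cam(name, st=None):
    c=optics.calibration(name)
    K=np.array(c["mtx"]);d=np.array(c["dist_coeffs"])
    if name=="wrist":
        st=st or readout.get_state()
        T=np.eye(4);T[:3,:3]=R.from_quat(st["tcp_rot"]).as_matrix();T[:3,3]=st["eef_pos"]
        W=T@np.array(c["tool_from_camera"]); Rc=W[:3,:3];o=W[:3,3]
        Rw=Rc.T; t=-Rw@o
    else:
        Rw=cv2.Rodrigues(np.array(c["rvec"]))[0];t=np.array(c["tvec"]).ravel();o=-Rw.T@t
    return dict(K=K,d=d,R=Rw,t=t,o=o)
def ray(c,px):
    u=cv2.undistortPoints(np.array([[px]],float),c["K"],c["d"])[0,0]
    v=c["R"].T@np.array([u[0],u[1],1.]);return c["o"],v/np.linalg.norm(v)
def proj(c,P):
    P=np.atleast_2d(np.array(P,float))
    return cv2.projectPoints(P,cv2.Rodrigues(c["R"])[0],c["t"],c["K"],c["d"])[0][:,0]
def tri(obs):
    A=np.zeros((3,3));b=np.zeros(3)
    for c,px in obs:
        o,v=ray(c,px);M=np.eye(3)-np.outer(v,v);A+=M;b+=M@o
    X=np.linalg.solve(A,b)
    return X,[np.linalg.norm(proj(c,X)[0]-px) for c,px in obs]
def atz(c,px,z):
    o,v=ray(c,px);return o+v*(z-o[2])/v[2]
def rec(name,thing,n=6):
    return [(round(r["xy"][0]*640,1),round(r["xy"][1]*480,1),round(r["p"],2)) for r in optics.recognise(name,thing)[:n]]
E
python3 - <<'E'
from h import *
for t in ["carrier1_tab","carrier1","mark1","mark2","mark3","loading","keeper_knob","keeper_hinge","cover_knob","jar_rim","cone_candle","pillar_candle"]:
    print(t,"scene",rec("scene",t),"side",rec("side",t))
E
```

```text
carrier1_tab scene [(276.9, 194.7, 0.88), (287.1, 232.9, 0.77), (216.9, 222.2, 0.66), (349.6, 345.3, 0.63)] side [(262.2, 379.9, 0.94), (287.2, 295.8, 0.93), (395.9, 224.9, 0.91), (240.9, 315.3, 0.67)]
carrier1 scene [(288.9, 230.4, 0.95), (238.4, 228.0, 0.91), (348.5, 345.5, 0.87), (214.6, 218.7, 0.86), (188.5, 263.8, 0.73), (276.2, 201.0, 0.63)] side [(287.4, 295.4, 0.96), (240.4, 325.1, 0.96), (261.2, 379.6, 0.71), (268.4, 159.9, 0.71), (397.9, 225.6, 0.65), (350.5, 373.7, 0.64)]
mark1 scene [(328.5, 288.3, 0.74)] side [(338.6, 258.8, 0.98)]
mark2 scene [(328.5, 288.3, 0.74)] side [(338.6, 258.8, 0.98)]
mark3 scene [(328.5, 288.3, 0.74)] side [(338.6, 258.8, 0.98)]
loading scene [(333.0, 287.3, 0.84), (237.0, 229.4, 0.38)] side [(339.6, 254.6, 0.64)]
keeper_knob scene [] side [(265.3, 162.3, 0.89), (338.9, 256.3, 0.31)]
keeper_hinge scene [(332.1, 285.2, 0.83), (286.6, 232.1, 0.59)] side [(339.8, 256.6, 0.62)]
cover_knob scene [(411.3, 226.2, 0.74)] side [(218.6, 229.1, 0.77)]
jar_rim scene [(357.1, 222.6, 0.89), (236.3, 228.5, 0.22)] side [(251.1, 261.1, 0.74), (220.9, 228.1, 0.69)]
cone_candle scene [(151.1, 306.4, 0.66), (190.4, 263.3, 0.4)] side [(415.6, 396.5, 0.74), (339.7, 255.4, 0.24)]
pillar_candle scene [(461.8, 249.6, 0.97)] side [(264.5, 185.1, 0.67)]
```

Run:
```python
import cv2
a=cv2.imread("pics/a_scene.png")[160:340,150:460];b=cv2.imread("pics/a_side.png")[130:420,190:450]
cv2.imwrite("pics/b_scene.png",cv2.resize(a,(795,462),interpolation=cv2.INTER_CUBIC))
cv2.imwrite("pics/b_side.png",cv2.resize(b,(537,600),interpolation=cv2.INTER_CUBIC))
```

```text
(no output)
```

View pics/b_scene.png

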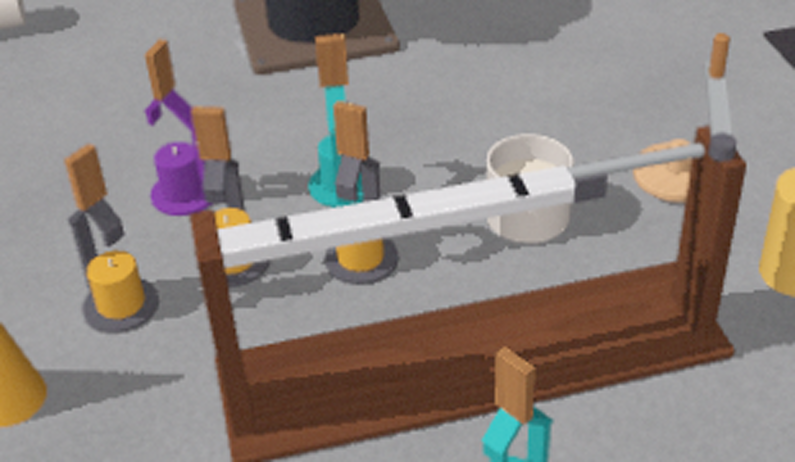

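View pics/b_side.png

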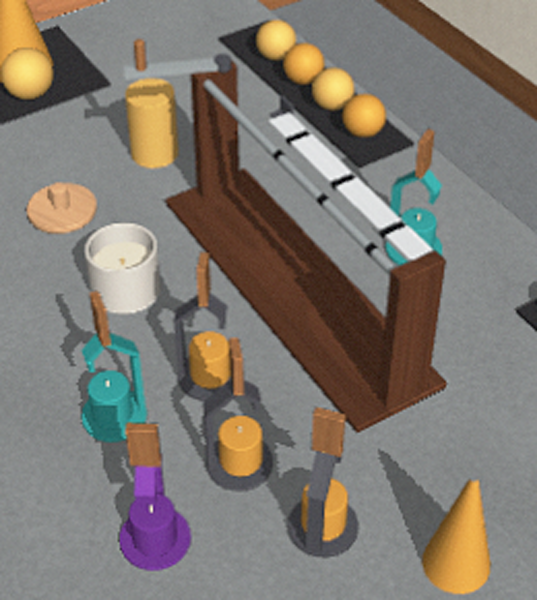

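Run:
```python
from h import *
s=cam("scene");d=cam("side")
fs=lambda x,y:(150+x*310/795,160+y*180/462)
fd=lambda x,y:(190+x*260/537,130+y*290/600)
P=dict(A=((85,178),(328,432)),B=((211,132),(237,366)),C=((351,130),(203,279)),m1=((284,228),(386,230)),m2=((402,206),(343,181)),m3=((519,184),(297,139)),
 hinge=((722,140),(222,59)),knob=((719,55),(140,55)),coverknob=((681,158),(59,195)),jarrimc=((530,155),(121,245)),postfarTop=((207,217),(412,262)),
 Acand=((112,260),(323,487)),Bcand=((231,215),(240,430)))
for k,(a,b) in P.items():
    X,e=tri([(s,fs(*a)),(d,fd(*b))]);print(k,X.round(4),np.round(e,1),[fs(*a),fd(*b)])
print(s["o"],d["o"])
```

```text
A [ 0.4651 -0.2894  0.1613] [0.2 0.2] [(183.14465408805032, 229.35064935064935), (348.8081936685289, 338.8)]
B [ 0.4333 -0.1701  0.1632] [0.2 0.3] [(232.27672955974845, 211.42857142857144), (304.7486033519553, 306.9)]
C [ 0.4678 -0.0418  0.1619] [0. 0.] [(286.8679245283019, 210.64935064935065), (288.28677839851025, 264.85)]
m1 [ 0.6486 -0.1319  0.2143] [0.7 0.6] [(260.74213836477986, 248.83116883116884), (376.89013035381754, 241.16666666666669)]
m2 [ 0.6549 -0.0393  0.2171] [0.3 0.2] [(306.7547169811321, 240.25974025974025), (356.0707635009311, 217.48333333333335)]
m3 [0.6552 0.0573 0.2152] [0.9 0.8] [(352.37735849056605, 231.68831168831167), (333.79888268156424, 197.18333333333334)]
hinge [0.6592 0.2365 0.2243] [0.2 0.1] [(431.5345911949685, 214.54545454545456), (297.4860335195531, 158.51666666666665)]
knob [0.5639 0.2789 0.2417] [0.3 0.3] [(430.3647798742138, 181.42857142857142), (257.78398510242084, 156.58333333333334)]
coverknob [0.4448 0.3249 0.0287] [0.2 0.2] [(415.54716981132077, 221.55844155844156), (218.5661080074488, 224.25)]
jarrimc [0.4516 0.1439 0.0765] [0.6 0.6] [(356.66666666666663, 220.3896103896104), (248.58472998137802, 248.41666666666669)]
postfarTop [ 0.6339 -0.1914  0.2255] [1. 1.] [(230.7169811320755, 244.54545454545456), (389.4785847299814, 256.6333333333333)]
Acand [ 0.4673 -0.2841  0.0612] [0.4 0.5] [(193.67295597484275, 261.2987012987013), (346.38733705772813, 365.3833333333333)]
Bcand [ 0.4339 -0.1671  0.0575] [1.4 1.6] [(240.0754716981132, 243.76623376623377), (306.20111731843576, 337.83333333333337)]
[ 1.3435225  -0.1962636   0.80685534] [ 0.04411878 -0.84720692  1.06255243]
```

```bash
cat >> h.py <<'E'
def pose(st=None):
    st=st or readout.get_state()
    M=R.from_quat(st["tcp_rot"]).as_matrix()
    return np.array(st["eef_pos"]),M,np.arctan2(M[1,0],M[0,0])
def Mdown(yaw):
    c,s=np.cos(yaw),np.sin(yaw)
    return np.array([[c,s,0],[s,-c,0],[0,0,-1.]])
def plan(goal,yaw,n,p=None,M=None,wrap=True):
    """remaining shift/turn in tool axes, in n equal rows (world straight line)"""
    if p is None: p,M,_=pose()
    goal=np.array(goal,float)
    rv=R.from_matrix(M.T@Mdown(yaw)).as_rotvec()
    d=(goal-p)/n; rows=[]
    for i in range(n):
        r=np.r_[1000*(M.T@d),rv/n]; rows.append(r)
        M=M@R.from_rotvec(rv/n).as_matrix()
    print("; ".join(" ".join(f"{v:.1f}" for v in r[:3])+" "+" ".join(f"{v:.3f}" for v in r[3:]) for r in rows))
    return goal,Mdown(yaw)
def stat():
    st=readout.get_state();p,M,y=pose(st)
    print("t",round(st["time"],2),"p",p.round(4),"yaw",round(y,3),"tilt",round(float(np.arccos(-M[2,2])),4),"F",np.round(st["contact_force"],1),"op",round(st["opening"],3),"q",np.round(st["qpos"],2))
E
python3 - <<'E'
from h import *
stat()
g,M=plan([0.40,0.42,0.40],0.9,5)
g,M=plan([0.50,0.10,0.40],0.4,5,g,M)
g,M=plan([0.46,-0.13,0.38],0.0,5,g,M)
E
```

```text
t 1.35 p [0.155  0.6569 0.2313] yaw 1.339 tilt 0.0 F [-1.1 -1.1  0.4] op 0.998 q [ 1.19  0.29  1.58 -0.    1.28 -0.15]
-34.9 58.6 -33.7 0.000 0.000 0.088; -29.6 61.4 -33.7 0.000 0.000 0.088; -24.1 63.8 -33.7 0.000 0.000 0.088; -18.4 65.6 -33.7 0.000 0.000 0.088; -12.6 67.0 -33.7 0.000 0.000 0.088
-37.7 55.4 0.0 0.000 0.000 0.100; -32.0 58.9 0.0 0.000 0.000 0.100; -25.9 61.8 0.0 0.000 0.000 0.100; -19.6 64.1 0.0 0.000 0.000 0.100; -13.1 65.8 0.0 0.000 0.000 0.100
-25.3 39.3 4.0 0.000 0.000 0.080; -22.1 41.1 4.0 0.000 0.000 0.080; -18.7 42.8 4.0 0.000 0.000 0.080; -15.2 44.1 4.0 0.000 0.000 0.080; -11.7 45.2 4.0 0.000 0.000 0.080
```

```bash
python3 -m crank '-28 44 -34 0 0 0.09; -25 46 -34 0 0 0.09; -21 47 -34 0 0 0.09; -17 49 -34 0 0 0.09; -13 50 -34 0 0 0.09' 1; python3 -c "
from h import *
stat()
g,M=plan([0.52,0.15,0.40],0.4,7)
g,M=plan([0.46,-0.12,0.38],0.0,5,g,M)"
```

```text
time: 1.98
eef_pos: [0.3317, 0.4647, 0.4027]
tcp_rot: [0.903, 0.429, 0.0, -0.0]
contact_force: [0.6, 0.1, 0.0]
opening: 0.996
t 1.98 p [0.3317 0.4647 0.4027] yaw 0.886 tilt 0.0008 F [0.6 0.1 0. ] op 0.996 q [ 0.77 -0.02  1.61 -0.    1.55 -0.11]
-17.8 49.3 0.4 -0.000 -0.000 0.069; -14.4 50.4 0.4 -0.000 -0.000 0.069; -10.8 51.3 0.4 -0.000 -0.000 0.069; -7.2 51.9 0.4 -0.000 -0.000 0.069; -3.6 52.3 0.4 -0.000 -0.000 0.069; 0.0 52.4 0.4 -0.000 -0.000 0.069; 3.7 52.3 0.4 -0.000 -0.000 0.069
-32.1 45.1 4.0 0.000 0.000 0.080; -28.4 47.5 4.0 0.000 0.000 0.080; -24.5 49.6 4.0 0.000 0.000 0.080; -20.4 51.4 4.0 0.000 0.000 0.080; -16.3 52.9 4.0 0.000 0.000 0.080
```

```bash
python3 -m crank '-18 49 0 0 0 0.07; -14 50 0 0 0 0.07; -11 51 0 0 0 0.07; -7 52 0 0 0 0.07; -4 52 0 0 0 0.07'>/dev/null; python3 -m crank '0 52 0 0 0 0.07; 4 52 0 0 0 0.07; -32 45 4 0 0 0.08; -28 47 4 0 0 0.08; -24 50 4 0 0 0.08'>/dev/null;  python3 -m crank '-20 51 4 0 0 0.08; -16 53 4 0 0 0.08; 0 0 0 0 0 0'
python3 - <<'E'
from h import *
stat()
im=optics.read_camera("wrist");cv2.imwrite("pics/c1.png",im[:,:,::-1])
E
```

```text
time: 3.6
eef_pos: [0.4589, -0.119, 0.3808]
tcp_rot: [1.0, -0.004, -0.0, 0.0]
contact_force: [1.1, 0.4, -0.2]
opening: 1.0
t 3.6 p [ 0.4589 -0.119   0.3808] yaw -0.007 tilt 0.0009 F [ 1.1  0.4 -0.2] op 1.0 q [-0.47 -0.25  1.85 -0.    1.54 -0.46]
```

View pics/c1.png

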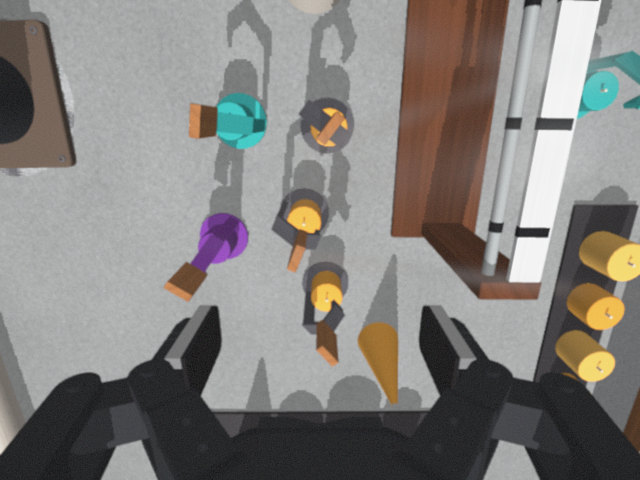

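Run:
```python
import cv2
im=cv2.imread("pics/c1.png");a=cv2.cvtColor(im,cv2.COLOR_BGR2HSV)
print("tab",a[343,327],a[260,295],a[128,332],a[350,325],"cand",a[287,325],a[215,303],a[130,318],"dish",a[110,350])
s=cv2.imread("pics/a_scene.png");b=cv2.cvtColor(s,cv2.COLOR_BGR2HSV);print(b[229,183],b[211,232],b[211,287],"c",b[270,195])
s=cv2.imread("pics/a_side.png");b=cv2.cvtColor(s,cv2.COLOR_BGR2HSV);print(b[339,349],b[307,305],b[265,288],"c",b[380,350],b[345,305])
cv2.imwrite("pics/c1z.png",cv2.resize(im[80:380,180:400],(586,600)[::1],interpolation=cv2.INTER_CUBIC) if 0 else cv2.resize(im[80:380,250:400],(300,600),interpolation=cv2.INTER_CUBIC))
```

```text
tab [ 13 133 100] [ 13 134 204] [ 12 131 200] [ 13 142 197] cand [ 21 166 243] [ 21 165 243] [ 16  92 128] dish [  0   0 125]
[ 14 147 120] [ 14 141 152] [ 14 144 163] c [ 19 182 178]
[ 13 149 135] [ 13 150 165] [ 13 142 165] c [ 18 173 224] [ 18 174 223]
```

View pics/c1z.png

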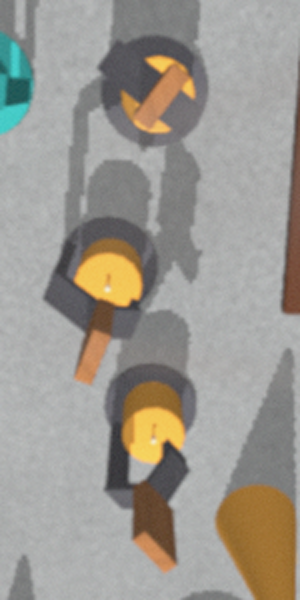

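```bash
cat > fit.py <<'E'
from h import *
from scipy.optimize import minimize
TOP=0.192
def boxpts(x0,x1,y0,y1,z0,z1):
    return np.array([[x,y,z] for x in(x0,x1) for y in(y0,y1) for z in(z0,z1)],float)
def xf(P,x,y,f,dz=0):
    c,s=np.cos(f),np.sin(f);return np.c_[P[:,0]*c-P[:,1]*s+x,P[:,0]*s+P[:,1]*c+y,P[:,2]+dz]
TAB=boxpts(-.005,.005,-.015,.015,.136,.192)
STEM=boxpts(-.036,-.028,-.010,.010,.004,.10); TIP=boxpts(.016,.022,-.010,.010,.098,.106)
def hull(c,P,sh,s=4):
    q=cv2.convexHull((proj(c,P)*s).astype(np.float32)).astype(np.int32)
    m=np.zeros((sh[0],sh[1]),np.uint8);cv2.fillConvexPoly(m,np.round(q/s*16).astype(np.int32),255,cv2.LINE_AA,4);return m/255.
def tabmask(im):
    h=cv2.cvtColor(im,cv2.COLOR_RGB2HSV);return ((h[...,0]>=10)&(h[...,0]<=15)&(h[...,1]>115)&(h[...,1]<165)&(h[...,2]>55)).astype(float)
def darkmask(im):
    h=cv2.cvtColor(im,cv2.COLOR_RGB2HSV);return ((h[...,1]<50)&(h[...,2]<85)).astype(float)
def fit(views,x,y,dz=0,f0s=np.arange(0,np.pi,np.pi/8)):
    # views: list (cam,img)
    V=[(c,cv2.GaussianBlur(tabmask(im),(0,0),0.8),darkmask(im)) for c,im in views]
    def cost(p):
        t=0
        for c,m,_ in V:
            h=cv2.GaussianBlur(hull(c,xf(TAB,p[0],p[1],p[2],dz),m.shape),(0,0),0.8)
            u,v=proj(c,[[x,y,.16+dz]])[0];u,v=int(u),int(v);w=32
            sl=(slice(max(v-w,0),v+w),slice(max(u-w,0),u+w))
            t+=np.abs(h[sl]-m[sl]).sum()/max(h[sl].sum(),1)
        return t/len(V)
    best=None
    for f in f0s:
        r=minimize(cost,[x,y,f],method="Nelder-Mead",options=dict(initial_simplex=np.array([[x,y,f],[x+.006,y,f],[x,y+.006,f],[x,y,f+.3]]),maxiter=90,xatol=2e-4,fatol=1e-3))
        if best is None or r.fun<best.fun: best=r
    x,y,f=best.x;out=[]
    for g in (f,f+np.pi):
        s=0
        for c,m,dk in V:
            h=hull(c,xf(np.vstack([STEM]),x,y,g,dz),m.shape);s+=(h*dk).sum()/max(h.sum(),1)
        out.append((float((g+np.pi)%(2*np.pi)-np.pi),round(float(s)/len(V),2)))
    out.sort(key=lambda t:-t[1]);return x,y,round(best.fun,3),out
E
python3 - <<'E'
from fit import *
ims={n:cv2.imread(f)[:,:,::-1].copy() for n,f in [("scene","pics/a_scene.png"),("side","pics/a_side.png"),("wrist","pics/c1.png")]}
V=[(cam(n),ims[n]) for n in ims]
for k,(x,y) in dict(A=(.465,-.289),B=(.433,-.170),C=(.468,-.042)).items():
    for names in (["scene","side","wrist"],["wrist"],["scene","side"]):
        print(k,names,fit([(cam(n),ims[n]) for n in names],x,y,f0s=np.arange(0,3.1,.5)))
E
```

```text
A ['scene', 'side', 'wrist'] (np.float64(0.46686126537189737), np.float64(-0.2892254912539115), np.float64(0.638), [(0.421111528903797, 0.43), (-2.720481124685996, 0.03)])
A ['wrist'] (np.float64(0.4669048404044901), np.float64(-0.2875090384136698), np.float64(0.182), [(0.39959232432478853, 0.47), (-2.7420003292650046, 0.01)])
A ['scene', 'side'] (np.float64(0.46758734757689013), np.float64(-0.28873562153322996), np.float64(0.768), [(-2.0051186379229025, 0.12), (1.1364740156668907, 0.1)])
B ['scene', 'side', 'wrist'] (np.float64(0.43428485190931027), np.float64(-0.1683051075108446), np.float64(0.877), [(-0.23135087863282067, 0.29), (2.9102417749569724, 0.07)])
B ['wrist'] (np.float64(0.4345773232519357), np.float64(-0.16687256752783947), np.float64(0.302), [(-0.23558676320673122, 0.3), (2.906005890383062, 0.04)])
B ['scene', 'side'] (np.float64(0.4331168331345281), np.float64(-0.1707331698076128), np.float64(1.107), [(-2.8674645651234414, 0.12), (0.2741280884663517, 0.09)])
C ['scene', 'side', 'wrist'] (np.float64(0.46906282325151905), np.float64(-0.041224361282372834), np.float64(1.496), [(-1.0364831858451282, 0.21), (2.105109467744666, 0.03)])
C ['wrist'] (np.float64(0.4688637221676915), np.float64(-0.040514287183547694), np.float64(0.211), [(2.4740925966483873, 0.0), (-0.6675000569414067, 0.0)])
C ['scene', 'side'] (np.float64(0.47779223559011763), np.float64(-0.043531001685681504), np.float64(1.833), [(-2.4773983557054704, 0.13), (0.6641942978843218, 0.03)])
```

Run:
```python
from h import *
w=cam("wrist")
for n,p,z in [("r2",(513,123),.206),("r1",(496,227),.206),("s2",(553,124),.22),("s1",(532,232),.22),("turq",(203,120),.17),("purp",(187,280),.17),("railtop",(534,0),.206),("railend",(489,275),.206)]:
    print(n,atz(w,p,z).round(4))
d=cam("side")
im=cv2.imread("pics/a_side.png")[150:290,260:420];cv2.imwrite("pics/d1.png",cv2.resize(im,(686*1,600),interpolation=cv2.INTER_CUBIC))
im=cv2.imread("pics/c1.png")[0:300,470:640];cv2.imwrite("pics/d2.png",cv2.resize(im,(340,600),interpolation=cv2.INTER_CUBIC))
```

```text
r2 [ 0.6278 -0.0359  0.206 ]
r1 [ 0.6272 -0.1304  0.206 ]
s2 [ 0.6544 -0.0365  0.22  ]
s1 [ 0.6541 -0.1311  0.22  ]
turq [ 0.347  -0.0324  0.17  ]
purp [ 0.3105 -0.2015  0.17  ]
railtop [0.6299 0.0576 0.206 ]
railend [ 0.628  -0.1804  0.206 ]
```

View pics/d1.png

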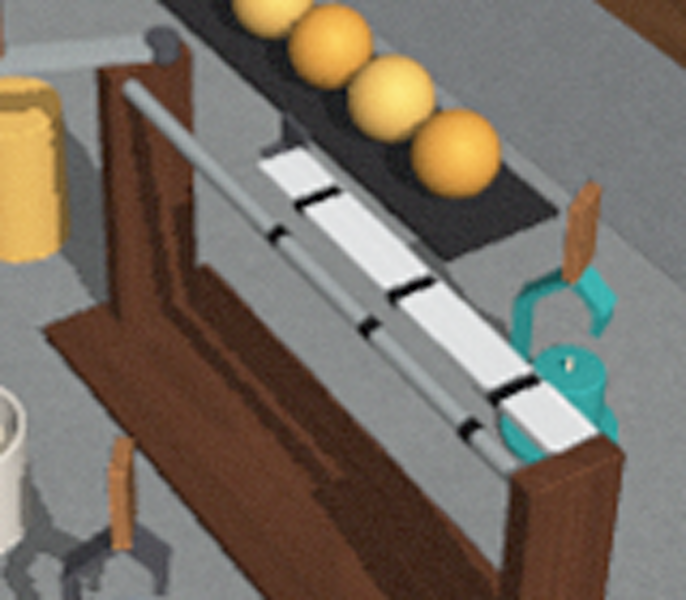

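View pics/d2.png

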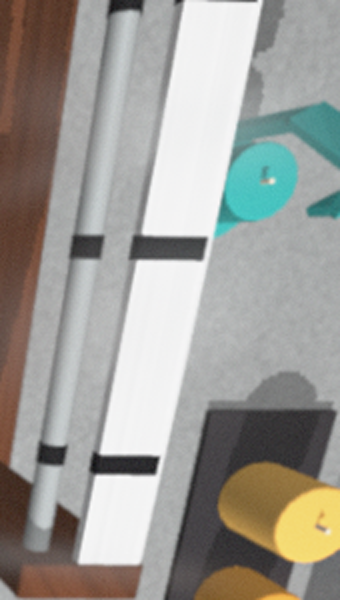

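Run:
```python
from h import *
w=cam("wrist");d=cam("side");s=cam("scene")
for n,a,b in [("m1",(496,227.5),(369.6,250.3)),("m2",(514,123.5),(346.3,226.5)),("m3",(532.5,2),(324.8,204.8))]:
    X,e=tri([(w,a),(d,b)]);print(n,X.round(4),np.round(e,2))
for n,a,b,c in [("s1",(532,232),(376.9,241.2),(260.7,248.8)),("s2",(553,124),(356.1,217.5),(306.8,240.3))]:
    X,e=tri([(w,a),(d,b),(s,c)]);print(n,X.round(4),np.round(e,2))
```

```text
m1 [ 0.6292 -0.1325  0.1991] [1.69 0.67]
m2 [ 0.6316 -0.0361  0.198 ] [1.48 0.51]
m3 [0.6316 0.0581 0.1994] [0.97 0.29]
s1 [ 0.6517 -0.1319  0.2166] [4.83 1.8  0.75]
s2 [ 0.6556 -0.0382  0.2169] [2.45 0.55 0.53]
```

Run:
```python
from h import *
stat()
plan([.469,-.0405,.25],-.667,5)
```

```text
t 3.65 p [ 0.4594 -0.1174  0.3812] yaw -0.004 tilt 0.0006 F [0.7 0.9 0.9] op 1.001 q [-0.46 -0.25  1.85  0.    1.54 -0.46]
1.9 -15.4 26.3 -0.000 0.000 0.133; -0.2 -15.5 26.2 -0.000 0.000 0.133; -2.2 -15.3 26.2 -0.000 0.000 0.133; -4.2 -14.9 26.2 -0.000 0.000 0.133; -6.2 -14.2 26.2 -0.000 0.000 0.133
```

```bash
python3 -m crank '2 -15 26 0 0 0.133; 0 -15.5 26 0 0 0.133; -2 -15 26 0 0 0.133; -4 -15 26 0 0 0.133; -6 -14 26 0 0 0.133' 0.3 >/dev/null; python3 -m crank '0 0 0 0 0 0'
python3 - <<'E'
from fit import *
stat()
w=cam("wrist");im=optics.read_camera("wrist");cv2.imwrite("pics/e1.png",im[:,:,::-1])
d=cam("side");i2=optics.read_camera("side")
x,y,c,o=fit([(w,im)],.469,-.041);print(x,y,c,o)
plan([x,y,.155],o[0][0] if abs(o[0][0])<1.5 else o[1][0],4)
E
```

```text
time: 4.4
eef_pos: [0.469, -0.0379, 0.2493]
tcp_rot: [0.946, -0.324, -0.002, -0.0]
contact_force: [0.2, 0.1, -0.2]
opening: 0.647
t 4.4 p [ 0.469  -0.0379  0.2493] yaw -0.66 tilt 0.0047 F [ 0.2  0.1 -0.2] op 0.647 q [-0.3  -0.19  2.04  0.    1.3   0.36]
0.46765755355764893 -0.04310758393269305 0.173 [(-0.6590232826011935, 0.38), (2.4825693709885988, 0.01)]
-0.1 1.1 24.3 -0.000 -0.000 -0.001; -0.1 1.1 24.3 -0.000 -0.000 -0.001; -0.1 1.1 24.3 -0.000 -0.000 -0.001; -0.0 1.1 24.3 -0.000 -0.000 -0.001
```

View pics/e1.png

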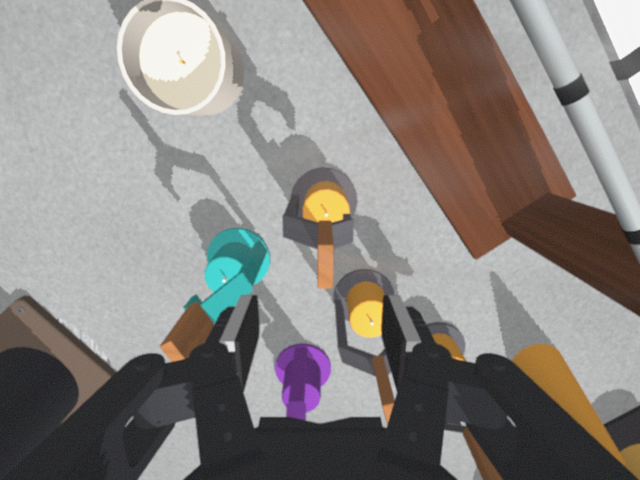

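```bash
python3 -m crank '0 1 24 0 0 0; 0 1 24 0 0 0; 0 1 24 0 0 0; 0 1 22 0 0 0; 0 0 0 0 0 0' 0.3
python3 - <<'E'
from fit import *
stat()
w=cam("wrist");im=optics.read_camera("wrist");cv2.imwrite("pics/e2.png",im[:,:,::-1])
E
```

```text
time: 5.12
eef_pos: [0.4674, -0.0437, 0.1573]
tcp_rot: [0.945, -0.326, -0.001, 0.0]
contact_force: [0.9, -0.4, 0.5]
opening: 0.648
t 5.12 p [ 0.4674 -0.0437  0.1573] yaw -0.665 tilt 0.0013 F [ 0.9 -0.4  0.5] op 0.648 q [-0.31 -0.1   2.13 -0.    1.11  0.36]
```

View pics/e2.png

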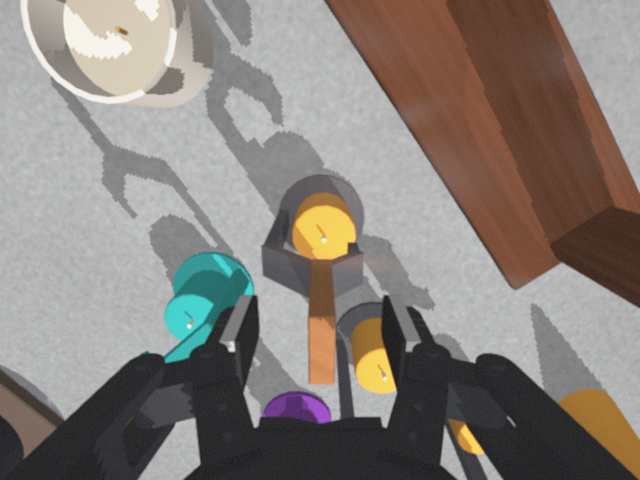

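The tab sits between the pads, (320,350), jaws aligned. Close.

```bash
python3 -m crank '0 0 0 0 0 0; 0 0 0 0 0 0; 0 0 0 0 0 0; 0 0 0 0 0 0' -1 50; python3 -m crank '0 0 -10 0 0 0; 0 0 -20 0 0 0; 0 0 -20 0 0 0; 0 0 -20 0 0 0; 0 0 -20 0 0 0'
python3 - <<'E'
from h import *
stat()
plan([.54,.155,.285],.01,9)
E
```

```text
time: 5.68
eef_pos: [0.4685, -0.0438, 0.1586]
tcp_rot: [0.945, -0.327, 0.001, -0.0]
contact_force: [0.5, -0.6, 4.4]
opening: 0.115
time: 6.3
eef_pos: [0.4667, -0.0431, 0.2471]
tcp_rot: [0.945, -0.327, -0.001, 0.0]
contact_force: [-0.5, -0.1, -1.4]
opening: 0.111
t 6.3 p [ 0.4667 -0.0431  0.2471] yaw -0.666 tilt 0.0026 F [-0.5 -0.1 -1.4] op 0.111 q [-0.31 -0.2   2.05  0.    1.29  0.36]
-7.2 -22.3 -4.2 0.000 0.000 -0.075; -5.5 -22.8 -4.2 0.000 0.000 -0.075; -3.8 -23.2 -4.2 0.000 0.000 -0.075; -2.0 -23.4 -4.2 0.000 0.000 -0.075; -0.3 -23.5 -4.2 0.000 0.000 -0.075; 1.5 -23.4 -4.2 0.000 0.000 -0.075; 3.2 -23.2 -4.2 0.000 0.000 -0.075; 5.0 -22.9 -4.2 0.000 0.000 -0.075; 6.7 -22.5 -4.2 0.000 0.000 -0.075
```

```bash
python3 -m crank '-7 -22 -4 0 0 -0.075; -5.5 -23 -4 0 0 -0.075; -4 -23 -4 0 0 -0.075; -2 -23 -4 0 0 -0.075; 0 -23 -4 0 0 -0.075'>/dev/null; python3 -m crank '1.5 -23 -4 0 0 -0.075; 3 -23 -4 0 0 -0.075; 5 -23 -4 0 0 -0.075; 7 -22 -4 0 0 -0.075; 0 0 0 0 0 0'
python3 - <<'E'
from h import *
stat()
for n in ("side","scene","wrist"):
    im=optics.read_camera(n);cv2.imwrite(f"pics/f_{n}.png",im[:,:,::-1])
a=cv2.imread("pics/f_side.png")[110:330,220:420];b=cv2.imread("pics/f_scene.png")[130:330,290:490]
cv2.imwrite("pics/f1.png",np.hstack([cv2.resize(a,(400,440)),cv2.resize(b,(400,440))]))
plan([.628,.160,.282],.01,4)
E
```

```text
time: 7.55
eef_pos: [0.5402, 0.1535, 0.2827]
tcp_rot: [1.0, 0.005, -0.001, 0.0]
contact_force: [1.2, -1.1, -2.3]
opening: 0.11
t 7.55 p [0.5402 0.1535 0.2827] yaw 0.011 tilt 0.002 F [ 1.2 -1.1 -2.3] op 0.11 q [0.1  0.   1.8  0.   1.34 0.09]
22.0 -1.8 0.1 0.000 0.001 -0.000; 22.1 -1.8 0.1 0.000 0.001 -0.000; 22.1 -1.8 0.1 0.000 0.001 -0.000; 22.1 -1.8 0.1 0.000 0.001 -0.000
```

View pics/f1.png

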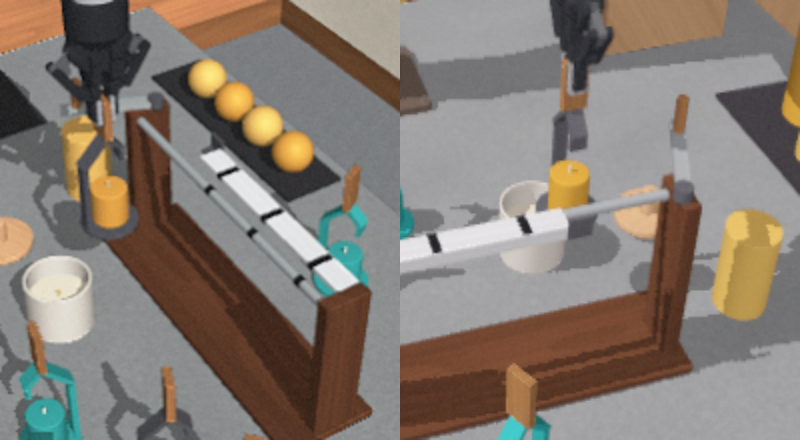

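View pics/f_wrist.png

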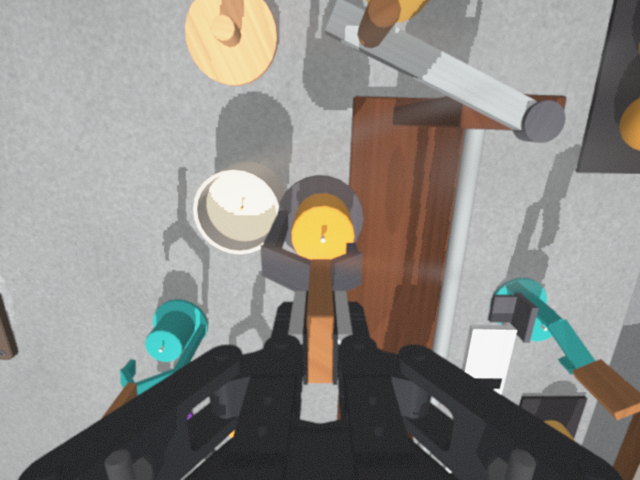

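```bash
python3 -m crank '18 -1 0 0 0 0; 18 -1 0 0 0 0; 18 -1 0 0 0 0; 18 -1 0 0 0 0; 16 -2 0 0 0 0'; python3 -m crank '0 0 0 0 0 0'
python3 - <<'E'
from h import *
stat()
for n in ("side","scene"):
    im=optics.read_camera(n);cv2.imwrite(f"pics/g_{n}.png",im[:,:,::-1])
a=cv2.imread("pics/g_side.png")[110:220,250:360];b=cv2.imread("pics/g_scene.png")[130:280,340:490]
cv2.imwrite("pics/g1.png",np.hstack([cv2.resize(a,(400,400)),cv2.resize(b,(400,400))]))
E
```

```text
time: 8.32
eef_pos: [0.6287, 0.1581, 0.2827]
tcp_rot: [1.0, 0.004, -0.001, 0.0]
contact_force: [0.8, 0.3, -1.2]
opening: 0.113
time: 8.45
eef_pos: [0.6286, 0.1582, 0.2825]
tcp_rot: [1.0, 0.004, -0.001, 0.0]
contact_force: [-0.1, -0.2, -3.4]
opening: 0.111
t 8.45 p [0.6286 0.1582 0.2825] yaw 0.008 tilt 0.0017 F [-0.1 -0.2 -3.4] op 0.111 q [ 0.09  0.2   1.59 -0.    1.36  0.08]
```

View pics/g1.png

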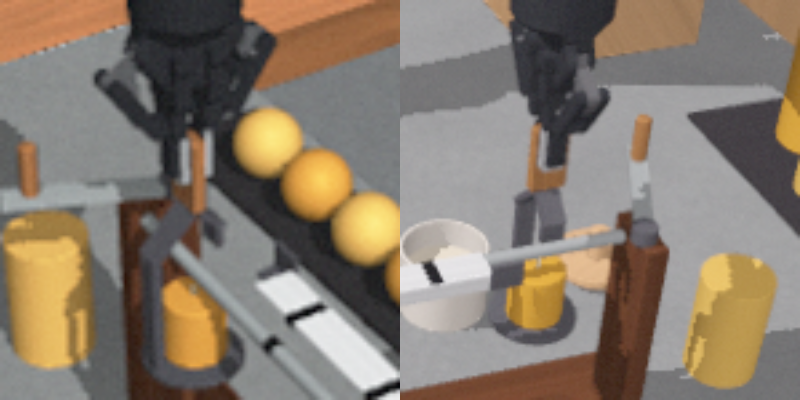

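```bash
python3 -m crank '0 0 12 0 0 0; 0 0 12 0 0 0; 0 0 10 0 0 0; 0 0 6 0 0 0; 0 0 3 0 0 0'; python3 -m crank '0 0 0 0 0 0;0 0 0 0 0 0'
```

```text
time: 9.18
eef_pos: [0.6292, 0.1592, 0.2409]
tcp_rot: [1.0, 0.004, 0.001, -0.0]
contact_force: [0.3, -0.3, 0.8]
opening: 0.108
time: 9.43
eef_pos: [0.6292, 0.1592, 0.2409]
tcp_rot: [1.0, 0.004, 0.001, -0.0]
contact_force: [2.9, 0.3, -1.6]
opening: 0.112
```

```bash
python3 -m crank '0 0 1.5 0 0 0; 0 0 1.5 0 0 0; 0 0 0 0 0 0'; python3 -m crank '0 0 1 0 0 0;0 0 0 0 0 0';python3 -m crank '0 0 1 0 0 0;0 0 0 0 0 0'
```

```text
time: 9.8
eef_pos: [0.63, 0.1593, 0.2397]
tcp_rot: [1.0, 0.004, 0.003, -0.0]
contact_force: [2.8, 0.1, 5.0]
opening: 0.109
time: 10.05
eef_pos: [0.6303, 0.1593, 0.2393]
tcp_rot: [1.0, 0.004, 0.003, -0.0]
contact_force: [2.6, -0.5, 6.6]
opening: 0.11
time: 10.3
eef_pos: [0.6307, 0.1593, 0.2388]
tcp_rot: [1.0, 0.004, 0.004, -0.0]
contact_force: [3.1, 0.7, 7.6]
opening: 0.104
```

```bash
python3 -m crank '1 0 -1 0 0 0; 1 0 -1 0 0 0; 0 0 0 0 0 0'; python3 -m crank '0 0 1 0 0 0;0 0 1 0 0 0;0 0 0 0 0 0';python3 -m crank '0 0 1 0 0 0;0 0 0 0 0 0';python3 -m crank '0 0 1 0 0 0;0 0 0 0 0 0'
```

```text
time: 10.68
eef_pos: [0.6312, 0.1593, 0.2386]
tcp_rot: [1.0, 0.004, 0.001, -0.0]
contact_force: [2.0, 0.1, 6.1]
opening: 0.113
time: 11.05
eef_pos: [0.632, 0.1593, 0.2376]
tcp_rot: [1.0, 0.004, 0.003, -0.0]
contact_force: [3.0, -0.0, 8.7]
opening: 0.11
time: 11.3
eef_pos: [0.6324, 0.1593, 0.2372]
tcp_rot: [1.0, 0.004, 0.003, -0.0]
contact_force: [3.4, -0.1, 8.4]
opening: 0.109
time: 11.55
eef_pos: [0.6327, 0.1593, 0.2368]
tcp_rot: [1.0, 0.004, 0.004, -0.0]
contact_force: [3.2, -0.4, 9.2]
opening: 0.109
```

```bash
python3 -m crank '1.5 0 -1 0 0 0; 1 0 -1 0 0 0; 0 0 -1 0 0 0; 0 0 0 0 0 0'; python3 -m crank '1 0 0 0 0 0;0 0 1 0 0 0;0 0 0 0 0 0';python3 -m crank '0 0 1 0 0 0;0 0 0 0 0 0'; python3 -m crank '0 0 1 0 0 0;0 0 0 0 0 0'
```

```text
time: 12.05
eef_pos: [0.6333, 0.1593, 0.2366]
tcp_rot: [1.0, 0.004, 0.001, -0.0]
contact_force: [2.3, -0.5, 4.2]
opening: 0.111
time: 12.42
eef_pos: [0.6336, 0.1593, 0.2365]
tcp_rot: [1.0, 0.005, -0.001, 0.0]
contact_force: [-0.6, -0.3, 7.3]
opening: 0.108
time: 12.68
eef_pos: [0.6337, 0.1593, 0.2364]
tcp_rot: [1.0, 0.005, -0.0, 0.0]
contact_force: [-0.5, -0.4, 10.1]
opening: 0.111
time: 12.92
eef_pos: [0.6337, 0.1594, 0.2364]
tcp_rot: [1.0, 0.005, -0.0, 0.0]
contact_force: [-2.6, -0.4, 13.2]
opening: 0.112
```

```bash
python3 -m crank '-1 0 -1.5 0 0 0; 0 0 -1.5 0 0 0; 0 0 0 0 0 0'; python3 -m crank '0 12 0 0 0 0;0 16 0 0 0 0;0 16 0 0 0 0;0 12 0 0 0 0; 0 0 0 0 0 0'; python3 -c "
from h import *
stat()"
```

```text
time: 13.3
eef_pos: [0.6334, 0.1593, 0.2365]
tcp_rot: [1.0, 0.004, 0.001, -0.0]
contact_force: [2.6, 1.0, 4.4]
opening: 0.108
time: 13.92
eef_pos: [0.6327, 0.1046, 0.2365]
tcp_rot: [1.0, 0.004, -0.001, -0.002]
contact_force: [0.5, 4.3, 5.8]
opening: 0.106
t 13.93 p [0.6327 0.1046 0.2365] yaw 0.008 tilt 0.0048 F [0.5 4.3 5.8] op 0.106 q [ 0.    0.21  1.66  0.    1.28 -0.01]
```

```bash
python3 -m crank '0 0 -1 0 0 0;0 16 0 0 0 0;0 18 0 0 0 0;0 18 0 0 0 0;0 16 0 0 0 0'; python3 -m crank '0 18 0 0 0 0;0 18 0 0 0 0;0 18 0 0 0 0;0 18 0 0 0 0;0 0 0 0 0 0'; python3 -c "
from h import *
stat()
plan([.630,-.132,.2365],.01,4)"
```

```text
time: 14.55
eef_pos: [0.632, 0.0379, 0.2364]
tcp_rot: [1.0, 0.005, -0.003, -0.004]
contact_force: [-1.1, 7.9, 6.0]
opening: 0.106
time: 15.18
eef_pos: [0.6313, -0.0363, 0.2364]
tcp_rot: [1.0, 0.004, -0.006, -0.001]
contact_force: [-6.0, 2.1, 7.2]
opening: 0.109
t 15.18 p [ 0.6313 -0.0363  0.2364] yaw 0.009 tilt 0.012 F [-6.   2.1  7.2] op 0.109 q [-0.22  0.2   1.67 -0.    1.28 -0.23]
-0.5 23.9 -0.1 -0.001 0.003 -0.000; -0.5 23.9 -0.1 -0.001 0.003 -0.000; -0.5 23.9 -0.1 -0.001 0.003 -0.000; -0.6 23.9 -0.0 -0.001 0.003 -0.000
```

```bash
python3 -m crank '-1 0 -1 0 0 0;-0.5 16 -0.5 0 0 0;0 18 0 0 0 0;0 18 0 0 0 0;-0.5 14 0 0 0 0'; python3 -m crank '0 12 0 0 0 0;0 10 0 0 0 0;0 6 0 0 0 0;0 0 0 0 0 0'; python3 -c "
from h import *
stat()
for n in ('side','scene','wrist'):
    im=optics.read_camera(n);cv2.imwrite(f'pics/h_{n}.png',im[:,:,::-1])
a=cv2.imread('pics/h_side.png')[150:300,280:430];b=cv2.imread('pics/h_scene.png')[160:310,200:350]
cv2.imwrite('pics/h1.png',np.hstack([cv2.resize(a,(400,400)),cv2.resize(b,(400,400))]))
plan([.630,-.132,.2365],.01,2)"
```

```text
time: 15.8
eef_pos: [0.6303, -0.1007, 0.2365]
tcp_rot: [1.0, 0.005, -0.005, -0.003]
contact_force: [-4.8, 6.0, 3.9]
opening: 0.109
time: 16.3
eef_pos: [0.63, -0.1291, 0.2365]
tcp_rot: [1.0, 0.005, -0.006, -0.003]
contact_force: [-6.1, 4.7, 4.0]
opening: 0.107
t 16.3 p [ 0.63   -0.1291  0.2365] yaw 0.009 tilt 0.0136 F [-6.1  4.7  4. ] op 0.107 q [-0.36  0.22  1.65  0.    1.29 -0.37]
0.0 1.4 -0.0 -0.003 0.006 -0.000; 0.0 1.4 -0.0 -0.003 0.006 -0.000
```

View pics/h1.png

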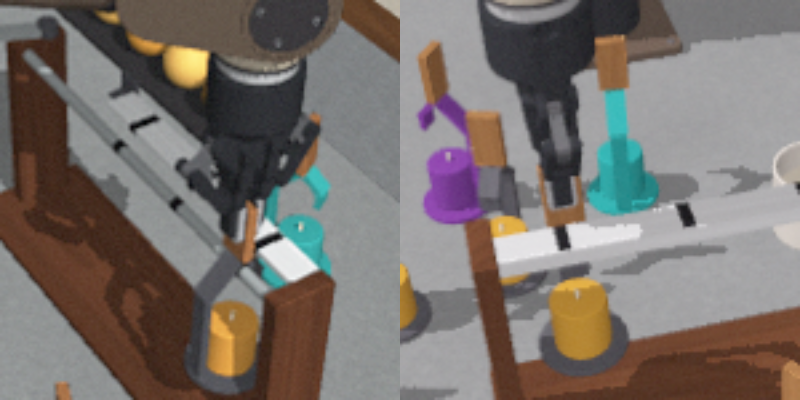

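View pics/h_wrist.png

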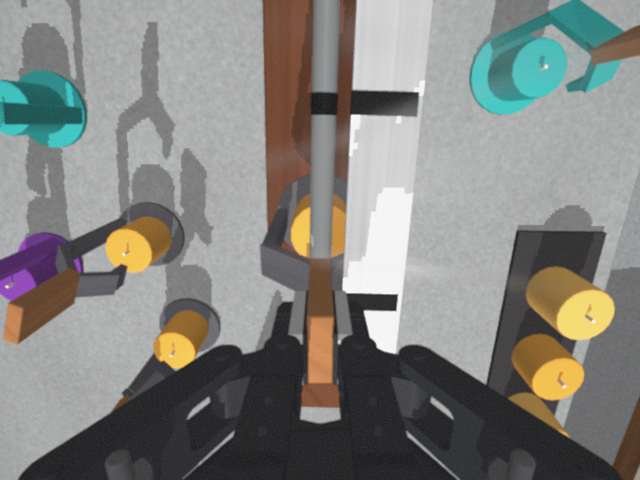

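```bash
python3 -c "
from h import *
w=cam('wrist')
print(atz(w,(380,302),.22).round(4),atz(w,(385,103),.22).round(4),atz(w,(323,103),.206).round(4))
print('tabtop',atz(w,(320,395),.27).round(4),'bot',)
"; python3 -m crank '-1 2 -0.5 0 0 0; 0 0 0 0 0 0; 0 0 0 0 0 0' -0.4; python3 -m crank '0 0 0 0 0 0; 0 0 0 0 0 0' -0.2
```

```text
[ 0.6604 -0.1335  0.22  ] [ 0.6566 -0.0387  0.22  ] [ 0.6301 -0.0382  0.206 ]
tabtop [ 0.6306 -0.1473  0.27  ] bot
time: 16.82
eef_pos: [0.6325, -0.1331, 0.2388]
tcp_rot: [1.0, 0.004, -0.0, 0.0]
contact_force: [0.0, 0.2, -1.0]
opening: 0.3
time: 17.08
eef_pos: [0.6327, -0.1328, 0.2393]
tcp_rot: [1.0, 0.005, 0.0, 0.0]
contact_force: [0.1, 0.9, -0.3]
opening: 0.402
```

```bash
python3 -m crank '0 0 -12 0 0 0; 0 0 -20 0 0 0; 0 0 -30 0 0 0; 0 0 -40 0 0 0; 0 0 0 0 0 0'
python3 - <<'E'
from fit import *
stat()
V=[]
for n in ('wrist','side','scene'):
    im=optics.read_camera(n);cv2.imwrite(f'pics/i_{n}.png',im[:,:,::-1]);V.append((cam(n),im))
print("hung C", fit(V[:1],.631,-.132,dz=.078,f0s=[-.3,0,.3]), fit(V[1:],.631,-.132,dz=.078,f0s=[-.3,0,.3]))
print("A",fit(V[:1],.467,-.288),"B",fit(V[:1],.434,-.167))
E
```

```text
time: 17.7
eef_pos: [0.6344, -0.1334, 0.3489]
tcp_rot: [1.0, 0.005, 0.005, 0.002]
contact_force: [-0.6, -0.4, 0.7]
opening: 0.4
t 17.7 p [ 0.6344 -0.1334  0.3489] yaw 0.009 tilt 0.0117 F [-0.6 -0.4  0.7] op 0.4 q [-0.36  0.16  1.52  0.    1.46 -0.37]
hung C (np.float64(0.6280281080836512), np.float64(-0.12267197927485657), np.float64(0.457), [(0.03904018869961545, 0.34), (-3.102552464890177, 0.0)]) (np.float64(0.6297009370226255), np.float64(-0.1294103460634201), np.float64(1.25), [(-2.745784817810387, 0.1), (0.39580783577940615, 0.07)])
A (np.float64(0.46958103512549854), np.float64(-0.2779303084920347), np.float64(0.311), [(-1.1990334462998007, 0.2), (1.9425592072899933, 0.0)]) B (np.float64(0.43344592550288996), np.float64(-0.16752901295842526), np.float64(0.16), [(-0.5993814882311348, 0.51), (2.5422111653586574, 0.17)])
```

View pics/i_wrist.png

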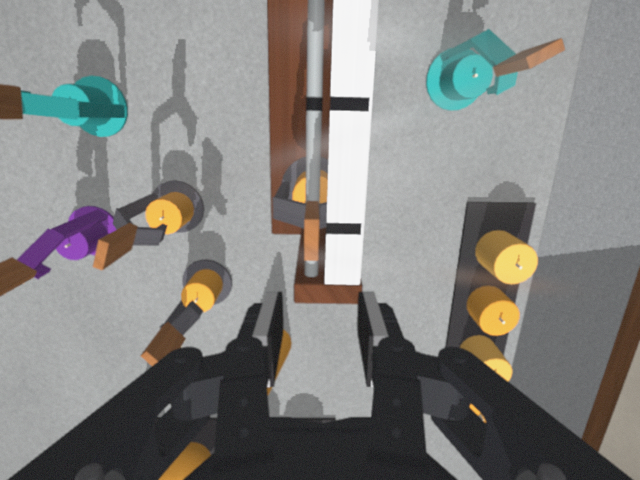

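View pics/i_scene.png

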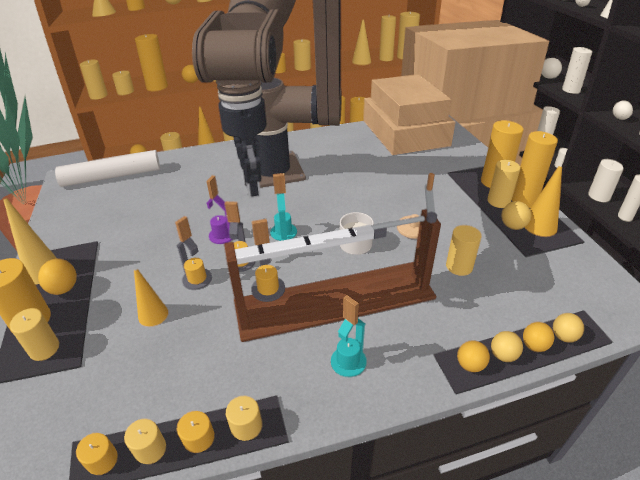

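Run:
```python
from h import *
plan([.435,-.165,.27],-.4,6)
```

```text
-33.0 5.1 11.9 0.000 -0.000 0.068; -32.5 7.3 11.9 0.000 -0.000 0.068; -32.0 9.5 11.9 0.000 -0.000 0.068; -31.2 11.7 11.9 0.000 -0.000 0.068; -30.4 13.8 11.9 0.000 -0.000 0.068; -29.4 15.8 11.9 0.000 -0.000 0.068
```

```bash
python3 -m crank '-33 5 12 0 0 0.068; -33 7 12 0 0 0.068; -32 9.5 12 0 0 0.068; -31 12 12 0 0 0.068; -30 14 12 0 0 0.068' 0.3 >/dev/null; python3 -m crank '-29 16 12 0 0 0.068; 0 0 0 0 0 0; 0 0 0 0 0 0'
python3 - <<'E'
from fit import *
stat()
w=cam("wrist");im=optics.read_camera("wrist");cv2.imwrite("pics/j1.png",im[:,:,::-1])
x,y,c,o=fit([(w,im)],.434,-.167);print(x,y,c,o)
plan([x,y,.158],o[0][0] if abs(o[0][0])<1.5 else o[1][0],5)
E
```

```text
time: 18.85
eef_pos: [0.4356, -0.1656, 0.2691]
tcp_rot: [0.98, -0.198, -0.0, -0.0]
contact_force: [-0.2, -0.4, -0.4]
opening: 0.648
t 18.85 p [ 0.4356 -0.1656  0.2691] yaw -0.399 tilt 0.0004 F [-0.2 -0.4 -0.4] op 0.648 q [-0.58 -0.22  2.03  0.    1.33 -0.18]
0.4330083960613061 -0.17102450078440862 0.215 [(-0.36740146178607347, 0.36), (2.7741911918037196, 0.01)]
-0.1 1.2 22.3 -0.000 -0.000 -0.006; -0.2 1.2 22.3 -0.000 -0.000 -0.006; -0.2 1.2 22.3 -0.000 -0.000 -0.006; -0.2 1.2 22.3 -0.000 -0.000 -0.006; -0.2 1.2 22.3 -0.000 -0.000 -0.006
```

View pics/j1.png

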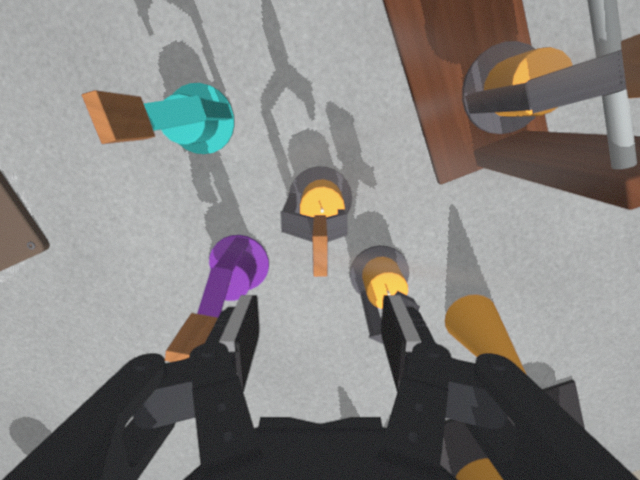

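```bash
python3 -m crank '0 1 22 0 0 0; 0 1 22 0 0 0; 0 1 22 0 0 0; 0 1.5 22 0 0 0; -1 1.5 23 0 0 0.025' >/dev/null; python3 -m crank '0 0 0 0 0 0';python3 - <<'E'
from fit import *
stat()
w=cam("wrist");im=optics.read_camera("wrist");cv2.imwrite("pics/j2.png",im[200:480,160:480,::-1])
E
```

```text
time: 19.65
eef_pos: [0.4318, -0.17, 0.1567]
tcp_rot: [0.978, -0.21, -0.002, -0.001]
contact_force: [0.2, 0.4, 0.5]
opening: 0.65
t 19.65 p [ 0.4318 -0.17    0.1567] yaw -0.423 tilt 0.0042 F [0.2 0.4 0.5] op 0.65 q [-0.59 -0.11  2.15  0.    1.11 -0.17]
```

View pics/j2.png

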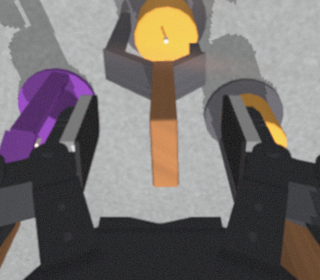

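```bash
python3 -m crank '1 0 0 0 0 -0.04; 0 0 0 0 0 0' >/dev/null;  python3 -m crank '0 0 0 0 0 0; 0 0 0 0 0 0; 0 0 0 0 0 0; 0 0 0 0 0 0' -1 50; python3 -m crank '0 0 -10 0 0 0; 0 0 -20 0 0 0; 0 0 -20 0 0 0; 0 0 -20 0 0 0; 0 0 -20 0 0 0'
python3 - <<'E'
from h import *
stat()
g,M=plan([.48,-.02,.283],-.1,6)
g,M=plan([.545,.155,.283],.012,6,g,M)
E
```

```text
time: 20.45
eef_pos: [0.4333, -0.1714, 0.1587]
tcp_rot: [0.982, -0.191, 0.0, 0.0]
contact_force: [0.1, -0.9, 1.4]
opening: 0.11
time: 21.08
eef_pos: [0.4325, -0.1709, 0.2486]
tcp_rot: [0.982, -0.191, -0.001, -0.0]
contact_force: [-0.8, -1.4, -3.2]
opening: 0.108
t 21.07 p [ 0.4325 -0.1709  0.2486] yaw -0.384 tilt 0.0016 F [-0.8 -1.4 -3.2] op 0.108 q [-0.59 -0.21  2.05 -0.    1.3  -0.21]
-2.1 -26.3 -5.7 -0.000 0.000 -0.047; -0.8 -26.4 -5.7 -0.000 0.000 -0.047; 0.4 -26.4 -5.7 -0.000 0.000 -0.047; 1.7 -26.3 -5.7 -0.000 0.000 -0.047; 2.9 -26.2 -5.7 -0.000 0.000 -0.047; 4.1 -26.0 -5.7 -0.000 0.000 -0.047
7.9 -30.1 0.0 0.000 0.000 -0.019; 8.4 -30.0 0.0 0.000 0.000 -0.019; 9.0 -29.8 0.0 0.000 0.000 -0.019; 9.5 -29.6 0.0 0.000 0.000 -0.019; 10.1 -29.4 0.0 0.000 0.000 -0.019; 10.6 -29.2 0.0 0.000 0.000 -0.019
```

```bash
python3 -m crank '-2 -26 -6 0 0 -0.047; -1 -26.5 -6 0 0 -0.047; 0.5 -26.5 -6 0 0 -0.047; 2 -26 -6 0 0 -0.047; 3 -26 -6 0 0 -0.047'>/dev/null; python3 -m crank '4 -26 -5 0 0 -0.047; 8 -30 0 0 0 -0.019; 8.5 -30 0 0 0 -0.019; 9 -30 0 0 0 -0.019; 9.5 -30 0 0 0 -0.019'>/dev/null; python3 -m crank '10 -29 0 0 0 -0.019; 10.5 -29 0 0 0 -0.019; 0 0 0 0 0 0'
python3 - <<'E'
from h import *
stat()
im=optics.read_camera("side");cv2.imwrite("pics/k1.png",cv2.resize(im[100:320,200:420,::-1],(500,500)))
plan([.633,.158,.283],.012,5)
E
```

```text
time: 22.7
eef_pos: [0.5457, 0.1553, 0.2826]
tcp_rot: [1.0, 0.007, -0.001, -0.0]
contact_force: [-0.4, -0.3, -3.1]
opening: 0.11
t 22.7 p [0.5457 0.1553 0.2826] yaw 0.015 tilt 0.002 F [-0.4 -0.3 -3.1] op 0.11 q [0.1  0.01 1.79 0.   1.34 0.08]
17.5 -0.5 -0.1 0.000 0.000 0.000; 17.5 -0.5 -0.1 0.000 0.000 0.000; 17.5 -0.5 -0.1 0.000 0.000 0.000; 17.5 -0.5 -0.1 0.000 0.000 0.000; 17.5 -0.5 -0.1 0.000 0.000 0.000
```

View pics/k1.png

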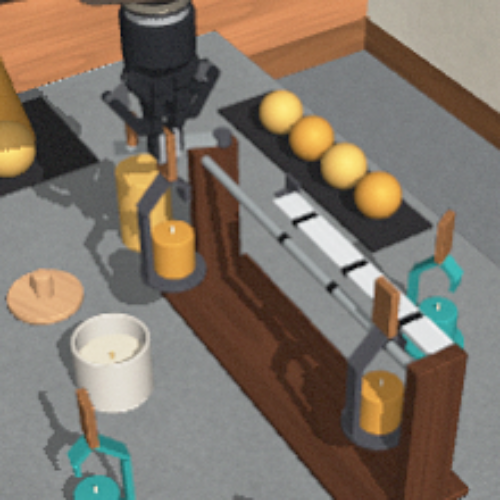

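```bash
python3 -m crank '17.5 0 0 0 0 0; 17.5 -1 0 0 0 0; 17.5 -1 0 0 0 0; 17.5 0 0 0 0 0; 17.5 0 0 0 0 0'; python3 -m crank '0 0 0 0 0 0;0 0 12 0 0 0; 0 0 12 0 0 0; 0 0 10 0 0 0; 0 0 7 0 0 0'; python3 -m crank '0 0 2 0 0 0; 0 0 1 0 0 0; 0 0 0 0 0 0'; python3 -m crank '0 0 1 0 0 0; 0 0 0 0 0 0'
```

```text
time: 23.38
eef_pos: [0.6335, 0.1556, 0.2829]
tcp_rot: [1.0, 0.005, -0.001, 0.0]
contact_force: [0.2, 0.1, -3.3]
opening: 0.111
time: 24.0
eef_pos: [0.6328, 0.1569, 0.241]
tcp_rot: [1.0, 0.006, -0.001, 0.0]
contact_force: [-0.2, 0.4, -3.0]
opening: 0.107
time: 24.38
eef_pos: [0.6337, 0.1569, 0.2398]
tcp_rot: [1.0, 0.006, 0.0, -0.0]
contact_force: [-0.9, -0.9, -2.3]
opening: 0.111
time: 24.62
eef_pos: [0.6335, 0.1568, 0.2385]
tcp_rot: [1.0, 0.006, 0.0, -0.0]
contact_force: [0.8, -0.4, -3.8]
opening: 0.108
```

```bash
python3 -m crank '0 0 1 0 0 0; 0 0 1 0 0 0; 0 0 0 0 0 0'; python3 -m crank '0 0 1 0 0 0; 0 0 0 0 0 0'
```

```text
time: 25.0
eef_pos: [0.6336, 0.1569, 0.2368]
tcp_rot: [1.0, 0.006, 0.0, -0.0]
contact_force: [-0.3, -0.6, -0.3]
opening: 0.107
time: 25.25
eef_pos: [0.6337, 0.1569, 0.2367]
tcp_rot: [1.0, 0.006, 0.001, -0.0]
contact_force: [-2.5, -0.9, 5.3]
opening: 0.11
```

```bash
python3 -m crank '0 0 -1 0 0 0.012;-0.2 12 0 0 0 0.012;-0.2 18 0 0 0 0;-0.2 18 0 0 0 0;-0.2 18 0 0 0 0'; python3 -m crank '0 18 0 0 0 0;0 18 0 0 0 0;0 18 0 0 0 0;0 18 0 0 0 0;0 0 0 0 0 0'; python3 -c "
from h import *
stat()
plan([.631,-.037,.2365],-.012,4)"
```

```text
time: 25.88
eef_pos: [0.6324, 0.0905, 0.2367]
tcp_rot: [1.0, -0.006, 0.001, -0.001]
contact_force: [0.3, 4.2, 1.7]
opening: 0.106
time: 26.5
eef_pos: [0.6313, 0.0155, 0.2366]
tcp_rot: [1.0, -0.007, 0.0, 0.002]
contact_force: [0.7, -1.6, 2.2]
opening: 0.109
t 26.5 p [0.6313 0.0155 0.2366] yaw -0.014 tilt 0.0047 F [ 0.7 -1.6  2.2] op 0.109 q [-0.13  0.19  1.68 -0.    1.27 -0.12]
0.1 13.1 0.1 0.001 -0.000 -0.000; 0.1 13.1 0.1 0.001 -0.000 -0.000; 0.1 13.1 0.1 0.001 -0.000 -0.000; 0.1 13.1 0.0 0.001 -0.000 -0.000
```

```bash
python3 -m crank '0 14 0 0 0 0;0 15 0 0 0 0;0 14 0 0 0 0;0 10 0 0 0 0;0 0 0 0 0 0'; python3 -c "
from fit import *
stat()
V=[]
for n in ('side','scene','wrist'):
    im=optics.read_camera(n);cv2.imwrite(f'pics/l_{n}.png',im[:,:,::-1])
    V.append((cam(n),im))
a=cv2.imread('pics/l_side.png')[150:300,280:430];b=cv2.imread('pics/l_scene.png')[160:310,200:350]
cv2.imwrite('pics/l1.png',np.hstack([cv2.resize(a,(400,400)),cv2.resize(b,(400,400))]))
print(rec('scene','carrier1_tab'))
"
```

```text
time: 27.12
eef_pos: [0.6305, -0.0344, 0.2366]
tcp_rot: [1.0, -0.006, 0.0, -0.0]
contact_force: [0.3, 2.2, 3.2]
opening: 0.109
t 27.12 p [ 0.6305 -0.0344  0.2366] yaw -0.012 tilt 0.0002 F [0.3 2.2 3.2] op 0.109 q [-0.22  0.19  1.68  0.    1.27 -0.2 ]
[(263.8, 276.1, 0.93), (349.1, 344.9, 0.89), (221.2, 220.9, 0.79), (335.8, 286.8, 0.74), (282.2, 218.2, 0.67)]
```

View pics/l1.png

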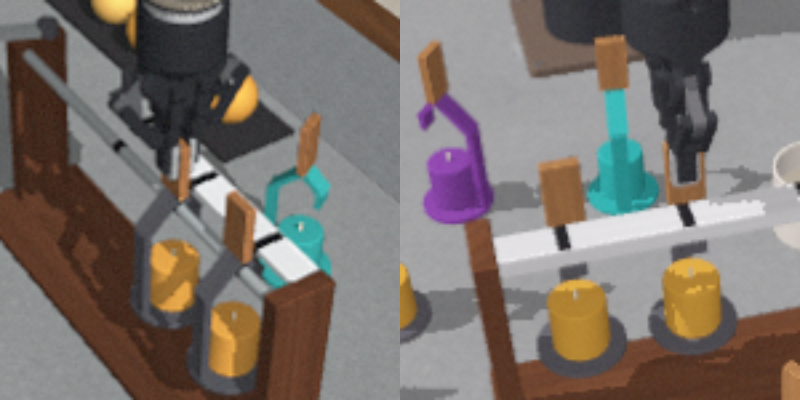

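View pics/l_wrist.png

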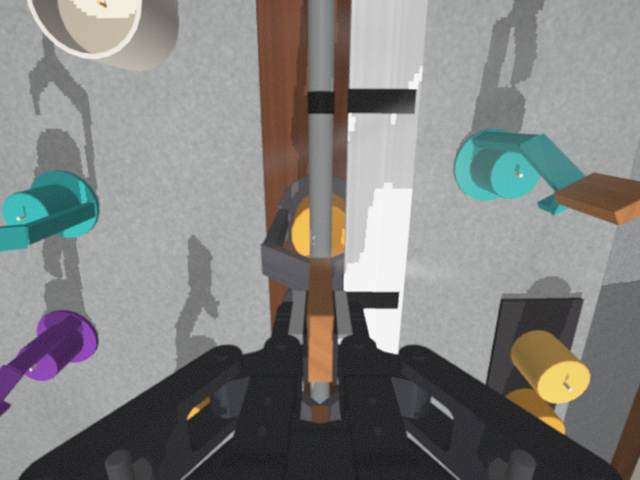

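```bash
python3 -m crank '0 0 -1 0 0 0; 0 0 0 0 0 0; 0 0 0 0 0 0' -0.4; python3 -m crank '0 0 0 0 0 0; 0 0 -12 0 0 0; 0 0 -20 0 0 0; 0 0 -35 0 0 0; 0 0 -30 0 0 0' -0.2; python3 -c "
from h import *
stat()
plan([.475,-.27,.30],.38,6)"
```

```text
time: 27.7
eef_pos: [0.6301, -0.0344, 0.2365]
tcp_rot: [1.0, -0.006, -0.001, 0.0]
contact_force: [-0.2, -0.6, 0.5]
opening: 0.3
time: 28.32
eef_pos: [0.6309, -0.0342, 0.3379]
tcp_rot: [1.0, -0.006, 0.002, 0.0]
contact_force: [-0.5, -0.0, 0.3]
opening: 0.402
t 28.32 p [ 0.6309 -0.0342  0.3379] yaw -0.012 tilt 0.0033 F [-0.5 -0.   0.3] op 0.402 q [-0.21  0.13  1.57 -0.    1.44 -0.2 ]
-25.5 39.6 6.3 0.000 -0.001 -0.065; -28.1 37.9 6.3 0.000 -0.001 -0.065; -30.5 35.9 6.3 0.000 -0.001 -0.065; -32.8 33.9 6.3 0.000 -0.001 -0.065; -34.9 31.7 6.3 0.000 -0.001 -0.065; -36.9 29.3 6.3 0.000 -0.001 -0.065
```

```bash
python3 -m crank '-25 40 6 0 0 -0.065; -28 38 6 0 0 -0.065; -30 36 6 0 0 -0.065; -33 34 6 0 0 -0.065; -35 32 6 0 0 -0.065' 0.3 >/dev/null; python3 -m crank '-37 29 8 0 0 -0.065; 0 0 20 0 0 0; 0 0 0 0 0 0'
python3 - <<'E'
from fit import *
stat()
w=cam("wrist");im=optics.read_camera("wrist");cv2.imwrite("pics/m1.png",im[:,:,::-1])
x,y,c,o=fit([(w,im)],.467,-.288);print(x,y,c,o)
plan([x,y,.158],o[0][0] if abs(o[0][0])<1.5 else o[1][0],5)
E
```

```text
time: 29.32
eef_pos: [0.4745, -0.2699, 0.2753]
tcp_rot: [0.982, 0.187, -0.001, -0.001]
contact_force: [-0.3, 0.3, -0.2]
opening: 0.645
t 29.32 p [ 0.4745 -0.2699  0.2753] yaw 0.377 tilt 0.0026 F [-0.3  0.3 -0.2] op 0.645 q [-0.7  -0.03  1.85  0.    1.33 -1.08]
0.46592586958970106 -0.2902039669074155 0.288 [(0.5218027941153265, 0.42), (-2.6197898594744666, 0.0)]
-3.2 3.1 23.7 -0.000 -0.000 -0.029; -3.3 3.0 23.7 -0.000 -0.000 -0.029; -3.4 2.9 23.7 -0.000 -0.000 -0.029; -3.5 2.8 23.7 -0.000 -0.000 -0.029; -3.6 2.7 23.7 -0.000 -0.000 -0.029
```

View pics/m1.png

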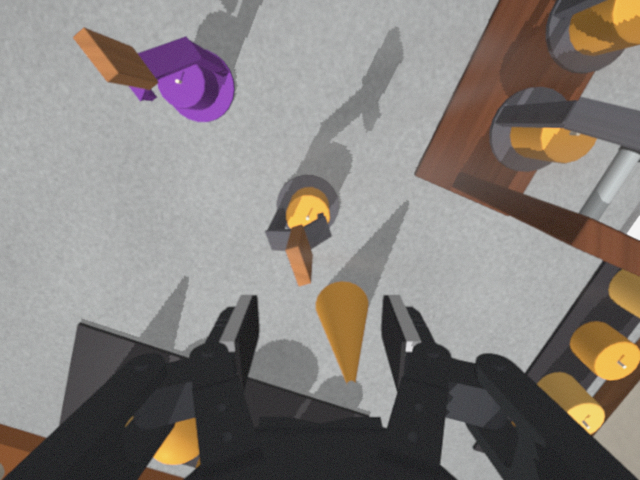

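```bash
python3 -m crank '-4 4 10 0 0 -0.03; -4 4 10 0 0 -0.03; -4 3 10 0 0 -0.03; -3 3 10 0 0 -0.03; -1 0.5 5 0 0 0' >/dev/null; python3 -m crank '0 0 0 0 0 0'
python3 - <<'E'
from fit import *
stat()
w=cam("wrist");im=optics.read_camera("wrist");cv2.imwrite("pics/m2.png",im[:,:,::-1])
x,y,c,o=fit([(w,im)],.467,-.288);print(x,y,c,o)
plan([x,y,.158],o[0][0] if abs(o[0][0])<1.5 else o[1][0],4)
d=cam('side');s=cam('scene');print(tri([(d,(412,400)),(s,(152,312))]))
E
```

```text
time: 30.12
eef_pos: [0.4664, -0.29, 0.2311]
tcp_rot: [0.969, 0.247, -0.0, -0.0]
contact_force: [0.3, -0.7, -0.6]
opening: 0.652
t 30.12 p [ 0.4664 -0.29    0.2311] yaw 0.498 tilt 0.0006 F [ 0.3 -0.7 -0.6] op 0.652 q [-0.74  0.01  1.89  0.    1.25 -1.24]
0.4660746595303488 -0.28959902043628993 0.15 [(0.5760198480216392, 0.44), (-2.565572805568154, 0.0)]
-0.0 -0.2 18.4 0.000 -0.000 -0.019; -0.0 -0.2 18.4 0.000 -0.000 -0.019; -0.0 -0.2 18.4 0.000 -0.000 -0.019; -0.0 -0.2 18.4 0.000 -0.000 -0.019
(array([ 0.55763008, -0.40179105,  0.00725232]), [np.float64(0.38363027112158676), np.float64(0.3515965047360193)])
```

View pics/m2.png

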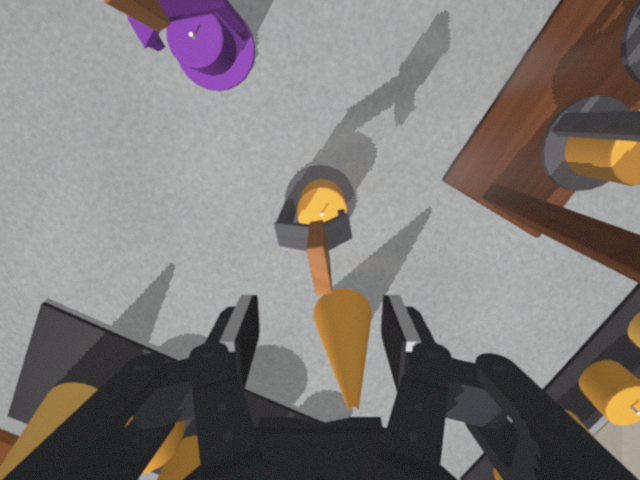

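```bash
python3 -m crank '0 0 18 0 0 -0.025; 0 0 18 0 0 -0.025; 0 0 18 0 0 -0.025; 0 0 19 0 0 0; 0 0 0 0 0 0';  python3 -m crank '0 0 0 0 0 0; 0 0 0 0 0 0; 0 0 0 0 0 0; 0 0 0 0 0 0' -1 50; python3 -m crank '0 0 -10 0 0 0; 0 0 -20 0 0 0; 0 0 -20 0 0 0; 0 0 -20 0 0 0; 0 0 -20 0 0 0'
python3 - <<'E'
from h import *
stat()
im=optics.read_camera("wrist");cv2.imwrite("pics/m3.png",im[:,:,::-1])
g,M=plan([.48,-.02,.283],.1,8)
g,M=plan([.546,.155,.283],-.012,6,g,M)
E
```

```text
time: 30.8
eef_pos: [0.4651, -0.2894, 0.1555]
tcp_rot: [0.959, 0.283, -0.001, -0.002]
contact_force: [-0.4, 0.2, 0.7]
opening: 0.647
time: 31.3
eef_pos: [0.4669, -0.2909, 0.1595]
tcp_rot: [0.959, 0.283, 0.001, 0.001]
contact_force: [1.1, -0.6, 2.8]
opening: 0.11
time: 31.92
eef_pos: [0.466, -0.2901, 0.249]
tcp_rot: [0.959, 0.283, -0.0, -0.0]
contact_force: [0.3, -0.1, -2.7]
opening: 0.11
t 31.93 p [ 0.466  -0.2901  0.249 ] yaw 0.573 tilt 0.001 F [ 0.3 -0.1 -2.7] op 0.11 q [-0.74 -0.01  1.87 -0.    1.28 -1.31]
19.7 -27.6 -3.9 0.001 -0.000 0.059; 18.1 -28.7 -3.9 0.001 -0.000 0.059; 16.3 -29.7 -3.9 0.001 -0.000 0.059; 14.5 -30.7 -3.9 0.001 -0.000 0.059; 12.7 -31.5 -3.8 0.001 -0.000 0.059; 10.8 -32.2 -3.8 0.001 -0.000 0.059; 8.9 -32.7 -3.8 0.001 -0.000 0.059; 7.0 -33.2 -3.8 0.001 -0.000 0.059
13.9 -27.9 0.0 0.000 0.000 0.019; 13.3 -28.2 0.0 0.000 0.000 0.019; 12.8 -28.4 0.0 0.000 0.000 0.019; 12.3 -28.7 0.0 0.000 0.000 0.019; 11.7 -28.9 0.0 0.000 0.000 0.019; 11.2 -29.1 0.0 0.000 0.000 0.019
```

View pics/m3.png

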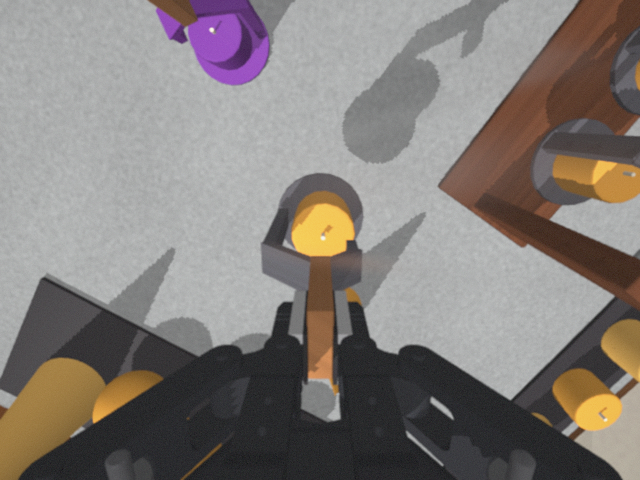

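```bash
python3 -m crank '20 -28 -4 0 0 0.059; 18 -29 -4 0 0 0.059; 16 -30 -4 0 0 0.059; 14.5 -31 -4 0 0 0.059; 13 -31.5 -4 0 0 0.059'>/dev/null; python3 -m crank '11 -32 -4 0 0 0.059; 9 -33 -4 0 0 0.059; 7 -33 -4 0 0 0.059; 14 -28 0 0 0 0.019; 13 -28 0 0 0 0.019'>/dev/null; python3 -m crank '13 -28 0 0 0 0.019; 12 -29 0 0 0 0.019; 12 -29 0 0 0 0.019; 11 -29 0 0 0 0.019; 0 0 0 0 0 0'
python3 - <<'E'
from h import *
stat()
im=optics.read_camera("side");cv2.imwrite("pics/n1.png",cv2.resize(im[100:320,200:420,::-1],(500,500)))
plan([.6335,.155,.283],-.012,5)
E
```

```text
time: 33.85
eef_pos: [0.5447, 0.1584, 0.28]
tcp_rot: [1.0, -0.005, -0.0, -0.0]
contact_force: [0.7, -1.0, -2.5]
opening: 0.104
t 33.85 p [0.5447 0.1584 0.28  ] yaw -0.01 tilt 0.0008 F [ 0.7 -1.  -2.5] op 0.104 q [0.1  0.01 1.79 0.   1.34 0.11]
17.8 0.3 -0.6 0.000 0.000 0.000; 17.8 0.3 -0.6 0.000 0.000 0.000; 17.8 0.3 -0.6 0.000 0.000 0.000; 17.8 0.3 -0.6 0.000 0.000 0.000; 17.8 0.2 -0.6 0.000 0.000 0.000
```

View pics/n1.png

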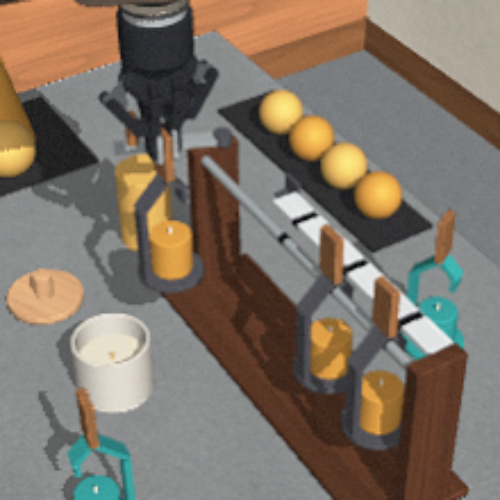

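```bash
python3 -m crank '17.5 0 -1 0 0 0; 18 0 -1 0 0 0; 18 0 -1 0 0 0; 18 0 0 0 0 0; 17.5 0 0 0 0 0'; python3 -m crank '0 0 0 0 0 0;0 0 12 0 0 0; 0 0 12 0 0 0; 0 0 10 0 0 0; 0 0 7 0 0 0'; python3 -m crank '0 0 2 0 0 0; 0 0 1 0 0 0; 0 0 0 0 0 0'; python3 -m crank '0 0 1 0 0 0; 0 0 0 0 0 0'
```

```text
time: 34.52
eef_pos: [0.6339, 0.1543, 0.2831]
tcp_rot: [1.0, -0.007, -0.0, 0.0]
contact_force: [0.0, -0.7, -4.4]
opening: 0.108
time: 35.15
eef_pos: [0.633, 0.1557, 0.241]
tcp_rot: [1.0, -0.006, -0.001, 0.0]
contact_force: [-0.1, -0.2, -3.1]
opening: 0.112
time: 35.52
eef_pos: [0.6339, 0.1557, 0.2398]
tcp_rot: [1.0, -0.006, 0.0, -0.0]
contact_force: [-0.4, 0.4, -3.1]
opening: 0.108
time: 35.78
eef_pos: [0.6337, 0.1556, 0.2384]
tcp_rot: [1.0, -0.006, 0.0, 0.0]
contact_force: [-1.1, 1.2, -3.3]
opening: 0.11
```

Slide to mark3 (y≈0.058): Δ ≈ 98 mm.

```bash
python3 -m crank '0 0 1 0 0 0; 0 0 1 0 0 0; 0 0 0 0 0 0'; python3 -m crank '0 12 0 0 0 0;0 18 0 0 0 0;0 18 0 0 0 0;0 18 0 0 0 0;0 0 0 0 0 0'; python3 -m crank '0 12 0 0 0 0;0 10 0 0 0 0;0 7 0 0 0 0;0 0 0 0 0 0'; python3 -c "
from h import *
stat()
for n in ('side','scene','wrist'):
    im=optics.read_camera(n);cv2.imwrite(f'pics/o_{n}.png',im[:,:,::-1])
a=cv2.imread('pics/o_side.png')[130:280,280:430];b=cv2.imread('pics/o_scene.png')[160:310,230:380]
cv2.imwrite('pics/o1.png',np.hstack([cv2.resize(a,(400,400)),cv2.resize(b,(400,400))]))
"
```

```text
time: 36.15
eef_pos: [0.6338, 0.1557, 0.2376]
tcp_rot: [1.0, -0.006, 0.0, -0.0]
contact_force: [-2.1, 0.0, 2.9]
opening: 0.107
time: 36.78
eef_pos: [0.6326, 0.0888, 0.2374]
tcp_rot: [1.0, -0.007, -0.0, 0.0]
contact_force: [-4.4, 0.1, 4.5]
opening: 0.108
time: 37.28
eef_pos: [0.6323, 0.0624, 0.2373]
tcp_rot: [1.0, -0.006, 0.0, -0.002]
contact_force: [-4.2, 5.3, 4.3]
opening: 0.111
t 37.27 p [0.6323 0.0624 0.2373] yaw -0.013 tilt 0.004 F [-4.2  5.3  4.3] op 0.111 q [-0.06  0.2   1.67  0.    1.27 -0.05]
```

View pics/o1.png

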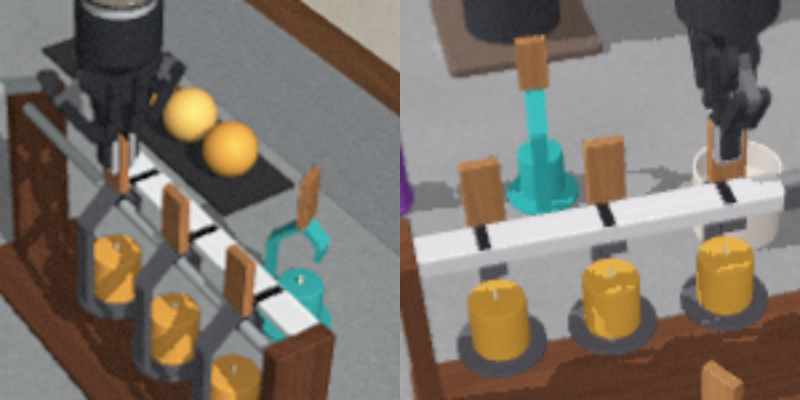

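```bash
python3 -m crank '-1 2 -1 0 0 0; 0 1 0 0 0 0; 0 0 0 0 0 0'; python3 -m crank '0 0 0 0 0 0; 0 0 0 0 0 0; 0 0 0 0 0 0' -0.4; python3 -m crank '0 0 0 0 0 0; 0 0 -12 0 0 0; 0 0 -20 0 0 0; 0 0 -35 0 0 0; 0 0 -30 0 0 0' -0.2; python3 -c "
from fit import *
stat()
ims={}
for n in ('side','scene','wrist'):
    im=optics.read_camera(n);cv2.imwrite(f'pics/p_{n}.png',im[:,:,::-1]);ims[n]=im
a=cv2.imread('pics/p_side.png')[130:280,280:430];b=cv2.imread('pics/p_scene.png')[160:310,230:380]
cv2.imwrite('pics/p1.png',np.hstack([cv2.resize(a,(400,400)),cv2.resize(b,(400,400))]))
print(rec('side','keeper_knob'),rec('scene','keeper_knob'),rec('side','cover_knob'),rec('scene','cover_knob'),rec('side','jar_rim'),rec('scene','jar_rim'))
"
```

```text
time: 37.8
eef_pos: [0.6319, 0.0581, 0.2374]
tcp_rot: [1.0, -0.007, 0.001, -0.001]
contact_force: [1.1, 4.0, 0.9]
opening: 0.111
time: 38.17
eef_pos: [0.6313, 0.0571, 0.2371]
tcp_rot: [1.0, -0.007, -0.0, 0.0]
contact_force: [-0.3, 0.3, 0.3]
opening: 0.302
time: 38.8
eef_pos: [0.6318, 0.0577, 0.3379]
tcp_rot: [1.0, -0.006, 0.002, 0.0]
contact_force: [0.3, 0.8, 0.9]
opening: 0.401
t 38.8 p [0.6318 0.0577 0.3379] yaw -0.013 tilt 0.0032 F [0.3 0.8 0.9] op 0.401 q [-0.07  0.14  1.56 -0.    1.44 -0.06]
[(266.1, 161.2, 0.85), (415.4, 397.3, 0.61)] [(429.1, 200.9, 0.74), (333.7, 285.5, 0.47)] [(217.9, 231.1, 0.85)] [(409.4, 231.0, 0.69)] [(327.5, 258.3, 0.73), (252.5, 257.8, 0.72), (322.8, 224.2, 0.64), (217.9, 229.0, 0.4)] [(364.6, 238.9, 0.67)]
```

View pics/p1.png

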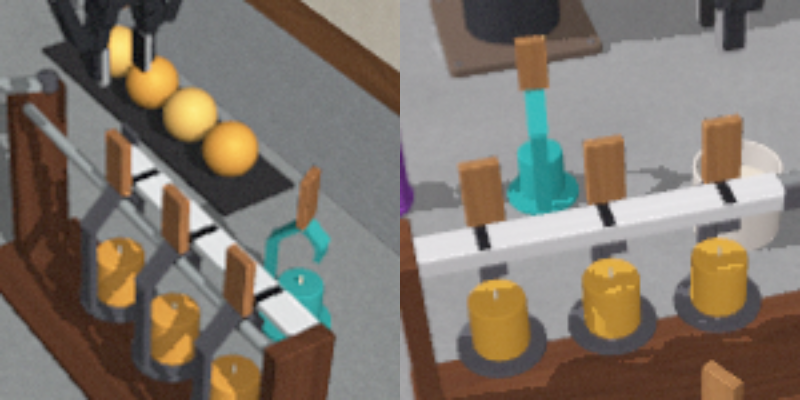

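View pics/p_wrist.png

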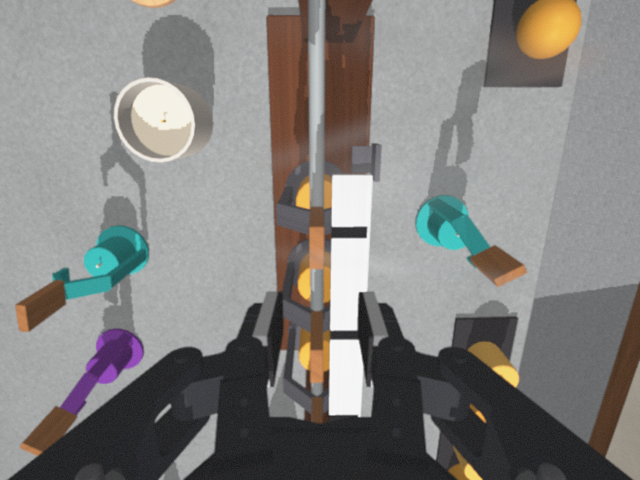

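View pics/p_side.png

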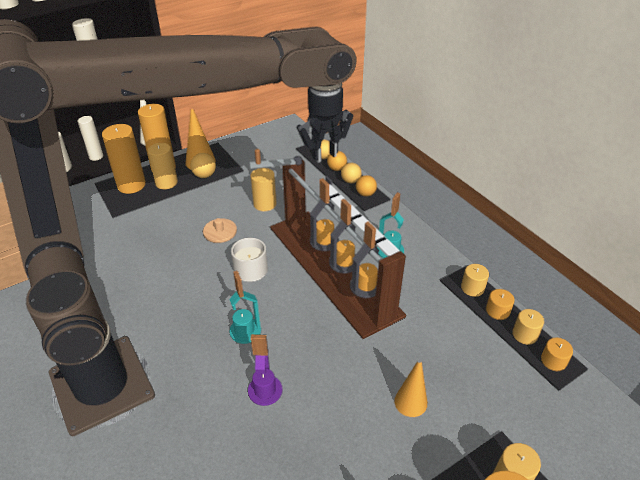

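Run:
```python
from fit import *
s=cam("scene");d=cam("side")
fs=lambda x,y:(230+(x-400)*150/400,160+y*150/400)
fd=lambda x,y:(280+x*150/400,130+y*150/400)
for n,y0,a in [("1",-.1325,(482,240)),("2",-.0375,(606,214)),("3",.0575,(727,191))]:
    x0=.6315+.012*(y0-.0575)
    print(n,"tab pred",proj(s,[[x0,y0,.242]])[0].round(1),proj(d,[[x0,y0,.242]])[0].round(1),"mark pred",proj(s,[[x0+.027,y0,.22]])[0].round(1),proj(d,[[x0+.027,y0,.22]])[0].round(1),"mark obs",np.round(fs(*a),1))
print("tab obs",[np.round(fs(*p),1) for p in ((481,192),(604,171),(722,150))],[np.round(fd(*p),1) for p in((239,280),(176,219),(119,163))])
print("mark obs side",[np.round(fd(*p),1) for p in ((267,294),(203,233),(146,176))])
for a,b in zip(((481,192),(604,171),(722,150)),((239,280),(176,219),(119,163))): print("tab",tri([(s,fs(*a)),(d,fd(*b))])[0].round(4))
for a,b in zip(((482,240),(606,214),(727,191)),((267,294),(203,233),(146,176))): print("mark",tri([(s,fs(*a)),(d,fd(*b))])[0].round(4))
```

```text
1 tab pred [257.8 231.9] [371.3 235.7] mark pred [261.3 248.6] [380.4 238.7] mark obs [260.8 250. ]
2 tab pred [304.  223.5] [347.2 212.3] mark pred [307.7 239.9] [356.4 215.6] mark obs [307.2 240.2]
3 tab pred [348.5 215.5] [325.2 191. ] mark pred [352.4 231.5] [334.4 194.5] mark obs [352.6 231.6]
tab obs [array([260.4, 232. ]), array([306.5, 224.1]), array([350.8, 216.2])] [array([369.6, 235. ]), array([346. , 212.1]), array([324.6, 191.1])]
mark obs side [array([380.1, 240.2]), array([356.1, 217.4]), array([334.8, 196. ])]
tab [ 0.6288 -0.1273  0.2401]
tab [ 0.6305 -0.0324  0.2391]
tab [0.6323 0.0619 0.2389]
mark [ 0.6552 -0.1336  0.2162]
mark [ 0.6553 -0.0386  0.217 ]
mark [0.6579 0.057  0.2177]
```

Run:
```python
from h import *
plan([.564,.279,.325],-2.0,12)
```

```text
-5.8 -18.4 0.6 0.000 0.000 0.166; -8.8 -17.2 0.6 0.000 0.000 0.166; -11.5 -15.5 0.7 0.000 0.000 0.166; -13.9 -13.4 0.7 0.000 0.000 0.166; -15.9 -10.9 0.7 0.000 0.000 0.166; -17.5 -8.1 0.7 0.000 0.000 0.166; -18.6 -5.2 0.7 0.000 0.000 0.166; -19.2 -2.0 0.6 0.000 0.000 0.166; -19.2 1.2 0.6 0.000 0.000 0.166; -18.8 4.3 0.6 0.000 0.000 0.166; -17.8 7.3 0.6 0.000 0.000 0.166; -16.4 10.2 0.6 0.000 0.000 0.166
```

```bash
python3 -m crank '-6 -18 1 0 0 0.166; -9 -17 1 0 0 0.166; -11.5 -15.5 1 0 0 0.166; -14 -13 1 0 0 0.166; -16 -11 1 0 0 0.166' 0.3 >/dev/null; python3 -m crank '-17.5 -8 1 0 0 0.166; -18.5 -5 1 0 0 0.166; -19 -2 1 0 0 0.166; -19 1 0 0 0 0.166; -19 4 0 0 0 0.166'>/dev/null; python3 -m crank '-18 7 0 0 0 0.166; -16 10 0 0 0 0.166;0 0 0 0 0 0'
python3 - <<'E'
from h import *
stat()
im=optics.read_camera("wrist");cv2.imwrite("pics/q1.png",im[:,:,::-1])
print(rec("wrist","keeper_knob"),rec("wrist","keeper_hinge"))
E
```

```text
time: 40.88
eef_pos: [0.5643, 0.2788, 0.3253]
tcp_rot: [-0.54, 0.842, 0.0, -0.001]
contact_force: [0.7, 0.4, 0.3]
opening: 0.652
t 40.88 p [0.5643 0.2788 0.3253] yaw -2.001 tilt 0.0017 F [0.7 0.4 0.3] op 0.652 q [ 0.3   0.13  1.59 -0.    1.42  2.3 ]
[(322.3, 158.5, 0.76)] []
```

View pics/q1.png

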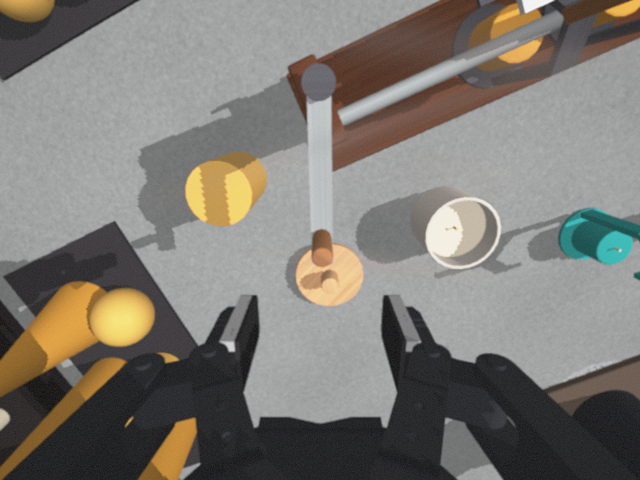

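Run:
```python
from h import *
w=cam("wrist")
for n,p,z in [("knobtop",(323,258),.2645),("base",(321,236),.224),("hinge",(318,82),.226)]:
    print(n,atz(w,p,z).round(4))
for T in ([.5639,.2789,.2645],[.5639,.2789,.224]): print(proj(w,[T]).round(1))
plan([.5645,.278,.233],-2.0,5)
```

```text
knobtop [0.5645 0.2762 0.2645]
base [0.5661 0.2767 0.224 ]
hinge [0.6615 0.2349 0.226 ]
[[319.5 260.5]]
[[319.5 239.7]]
-0.1 0.1 18.6 0.000 -0.000 -0.001; -0.1 0.1 18.6 0.000 -0.000 -0.001; -0.1 0.1 18.6 0.000 -0.000 -0.001; -0.1 0.1 18.6 0.000 -0.000 -0.001; -0.1 0.1 18.6 0.000 -0.000 -0.001
```

```bash
python3 -m crank '1 0 18 0 0 0; 1 0 18 0 0 0; 0 0 18 0 0 0; 0 0 18 0 0 0; 0 0 18 0 0 0' 0 ; python3 -m crank '0 0 0 0 0 0'
python3 - <<'E'
from h import *
stat()
im=optics.read_camera("wrist");cv2.imwrite("pics/q2.png",im[:,:,::-1])
E
```

```text
time: 41.65
eef_pos: [0.5639, 0.2761, 0.2347]
tcp_rot: [-0.538, 0.843, 0.0, -0.0]
contact_force: [0.6, -0.2, 0.3]
opening: 0.501
time: 41.78
eef_pos: [0.563, 0.2759, 0.2336]
tcp_rot: [-0.538, 0.843, 0.001, -0.002]
contact_force: [0.9, -0.6, -0.3]
opening: 0.506
t 41.77 p [0.563  0.2759 0.2336] yaw -2.005 tilt 0.0044 F [ 0.9 -0.6 -0.3] op 0.506 q [ 0.29  0.18  1.7  -0.    1.27  2.3 ]
```

View pics/q2.png

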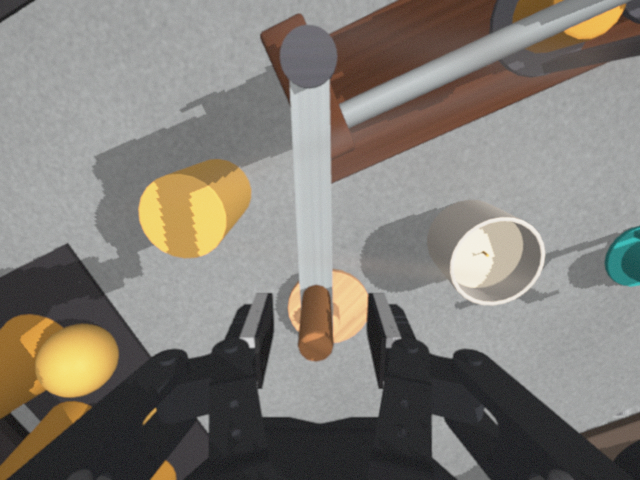

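```bash
python3 -m crank '0 0 0 0 0 0; 0 0 0 0 0 0; 0 0 0 0 0 0' -1 20;python3 -m crank '12.6 -0.8 0 0 0 -0.12; 12.6 -0.8 0 0 0 -0.12; 0 0 0 0 0 0'
python3 - <<'E'
from h import *
stat()
p,_,y=pose();h=np.array([.660,.2355]);v=p[:2]-h;print("r",np.linalg.norm(v),"q",np.arctan2(-v[0],-v[1]))
E
```

```text
time: 42.2
eef_pos: [0.5647, 0.2765, 0.2377]
tcp_rot: [-0.538, 0.843, -0.0, 0.001]
contact_force: [-0.1, 0.4, 1.8]
opening: 0.154
time: 42.58
eef_pos: [0.5576, 0.2517, 0.2376]
tcp_rot: [-0.634, 0.773, -0.001, 0.002]
contact_force: [2.9, -0.4, 2.5]
opening: 0.153
t 42.58 p [0.5576 0.2517 0.2376] yaw -1.767 tilt 0.004 F [ 2.9 -0.4  2.5] op 0.153 q [ 0.26  0.14  1.73 -0.    1.26  2.03]
r 0.10366177150946261 q 1.727578835913208
```

```bash
python3 -m crank '12.6 -0.8 0 0 0 -0.12; 12.6 -0.8 0 0 0 -0.12; 12.6 -0.8 0 0 0 -0.12; 12.6 -0.8 0 0 0 -0.12; 0 0 0 0 0 0';python3 -m crank '12.6 -0.8 0 0 0 -0.12; 12.6 -0.8 0 0 0 -0.12; 12.6 -0.8 0 0 0 -0.12; 12.6 -0.8 0 0 0 -0.12; 0 0 0 0 0 0'
python3 - <<'E'
from h import *
stat()
p,_,y=pose();h=np.array([.660,.2355]);v=p[:2]-h;print("r",np.linalg.norm(v),"q",np.arctan2(-v[0],-v[1]))
E
```

```text
time: 43.2
eef_pos: [0.5617, 0.2026, 0.2377]
tcp_rot: [0.8, -0.6, 0.002, -0.003]
contact_force: [7.1, 2.1, 0.3]
opening: 0.152
time: 43.82
eef_pos: [0.5873, 0.1613, 0.2377]
tcp_rot: [0.92, -0.393, 0.003, -0.005]
contact_force: [7.4, 7.2, -0.0]
opening: 0.153
t 43.83 p [0.5873 0.1613 0.2377] yaw -0.808 tilt 0.0111 F [ 7.4  7.2 -0. ] op 0.153 q [0.1  0.13 1.75 0.01 1.25 0.91]
r 0.10383992512867918 q 0.7752736410911855
```

```bash
python3 -m crank '12.6 -3 0 0 0 -0.12; 12.6 -2 0 0 0 -0.12; 12.6 -0.8 0 0 0 -0.12; 12.6 -0.8 0 0 0 -0.12; 0 0 0 0 0 0'
python3 - <<'E'
from h import *
stat()
p,_,y=pose();h=np.array([.660,.2355]);v=p[:2]-h;print("r",np.linalg.norm(v),"q",np.arctan2(-v[0],-v[1]))
im=optics.read_camera("wrist");cv2.imwrite("pics/r1.png",im[:,:,::-1])
E
```

```text
time: 44.45
eef_pos: [0.6301, 0.1358, 0.2376]
tcp_rot: [0.987, -0.163, 0.001, -0.001]
contact_force: [1.5, 2.5, 3.7]
opening: 0.153
t 44.45 p [0.6301 0.1358 0.2376] yaw -0.328 tilt 0.0034 F [1.5 2.5 3.7] op 0.153 q [0.05 0.21 1.65 0.   1.27 0.38]
r 0.10413966119211673 q 0.2916629080822947
```

View pics/r1.png

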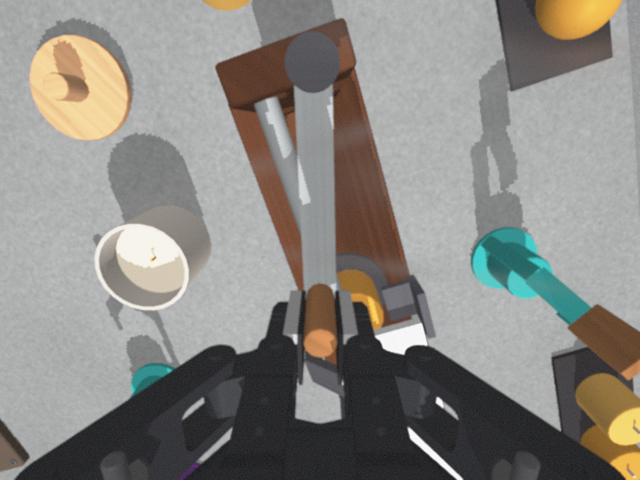

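```bash
python3 -m crank '11 -1 0 0 0 -0.105; 10 -0.5 0 0 0 -0.1; 8 0 0 0 0 -0.08; 4 0 0 0 0 -0.04; 0 0 0 0 0 0'; python3 -m crank '2 0 0 0 0 0; 0 0 0 0 0 0'
python3 - <<'E'
from h import *
stat()
p,_,y=pose();h=np.array([.660,.2355]);v=p[:2]-h;print("r",np.linalg.norm(v),"q",np.arctan2(-v[0],-v[1]))
im=optics.read_camera("wrist");cv2.imwrite("pics/r2.png",im[:,:,::-1])
E
```

```text
time: 45.12
eef_pos: [0.6592, 0.1313, 0.2375]
tcp_rot: [1.0, -0.001, -0.003, -0.001]
contact_force: [-6.0, 3.7, 7.4]
opening: 0.157
time: 45.38
eef_pos: [0.6593, 0.1314, 0.2375]
tcp_rot: [1.0, -0.001, -0.005, -0.001]
contact_force: [-13.0, 3.6, 9.7]
opening: 0.152
t 45.38 p [0.6593 0.1314 0.2375] yaw -0.002 tilt 0.011 F [-13.    3.6   9.7] op 0.152 q [0.05 0.28 1.57 0.   1.3  0.05]
r 0.10413073386557405 q 0.006980466315399811
```

View pics/r2.png

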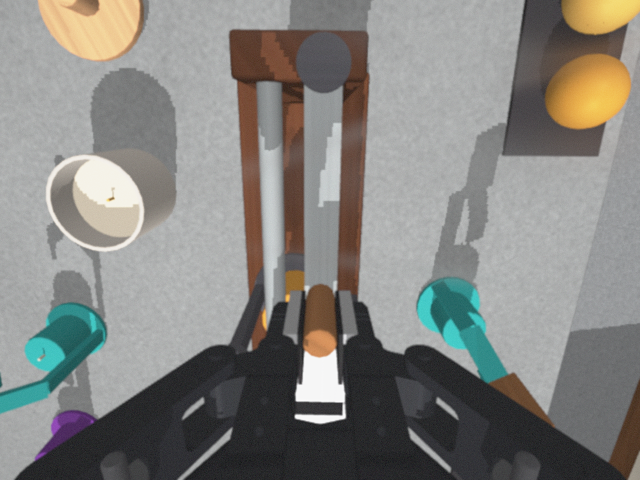

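```bash
python3 -m crank '-1.5 -2 0 0 0 0; 0 0 0 0 0 0' ;python3 -m crank '0 0 0 0 0 0; 0 0 0 0 0 0; 0 0 0 0 0 0' -0.2; python3 -m crank '0 0 -15 0 0 0; 0 0 -25 0 0 0; 0 0 -30 0 0 0; 0 0 -30 0 0 0; 0 0 0 0 0 0'
python3 - <<'E'
from h import *
stat()
im=optics.read_camera("wrist");cv2.imwrite("pics/s1.png",im[:,:,::-1])
for n in ('side','scene'):
    im=optics.read_camera(n);cv2.imwrite(f'pics/s_{n}.png',im[:,:,::-1])
a=cv2.imread('pics/s_side.png')[130:280,270:420];b=cv2.imread('pics/s_scene.png')[160:320,230:440]
cv2.imwrite('pics/s2.png',np.hstack([cv2.resize(a,(380,380)),cv2.resize(b,(420,380))]))
E
```

```text
time: 45.68
eef_pos: [0.6592, 0.1314, 0.2375]
tcp_rot: [1.0, -0.001, -0.003, 0.001]
contact_force: [-7.4, -1.4, 8.0]
opening: 0.153
time: 46.05
eef_pos: [0.6615, 0.1314, 0.2354]
tcp_rot: [1.0, -0.0, -0.001, 0.0]
contact_force: [0.3, 0.3, -0.4]
opening: 0.405
time: 46.68
eef_pos: [0.6633, 0.1315, 0.3413]
tcp_rot: [1.0, -0.0, 0.004, -0.0]
contact_force: [0.3, -0.6, 0.4]
opening: 0.402
t 46.67 p [0.6633 0.1315 0.3413] yaw -0.0 tilt 0.0082 F [ 0.3 -0.6  0.4] op 0.402 q [ 0.05  0.23  1.45 -0.    1.46  0.05]
```

View pics/s1.png

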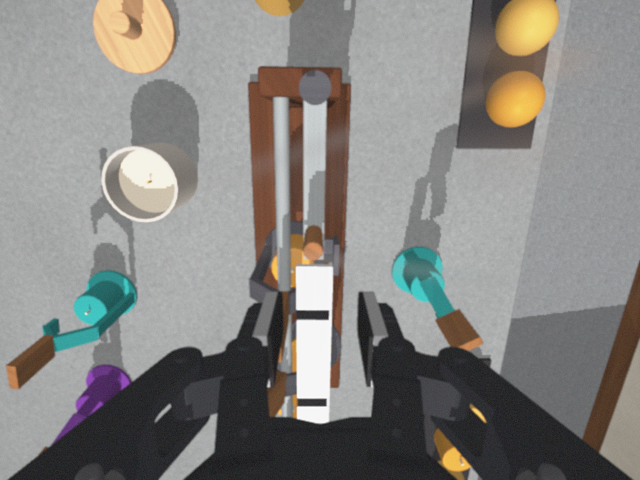

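View pics/s2.png

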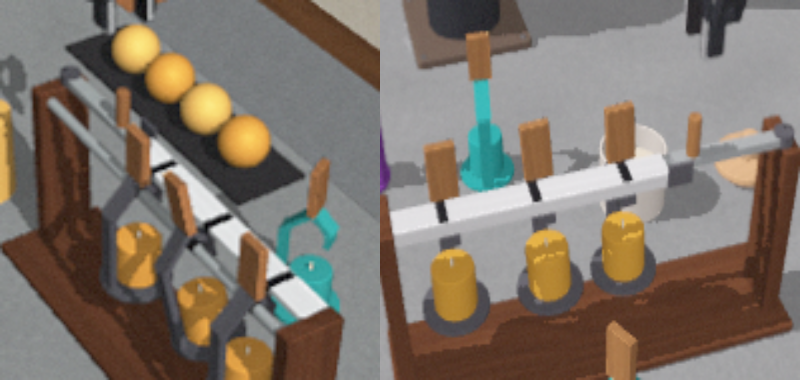

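Run:
```python
from h import *
g,M=plan([.45,.31,.27],0.3,7)
```

```text
-30.2 -25.5 9.3 -0.000 0.000 -0.043; -29.1 -26.8 9.3 -0.000 0.000 -0.043; -27.9 -28.0 9.3 -0.000 0.000 -0.043; -26.7 -29.2 9.3 -0.000 0.000 -0.043; -25.4 -30.3 9.3 -0.000 0.000 -0.043; -24.1 -31.4 9.3 -0.000 0.000 -0.043; -22.7 -32.4 9.3 -0.000 0.000 -0.043
```

```bash
python3 -m crank '-30 -25 0 0 0 -0.043; -29 -27 0 0 0 -0.043; -28 -28 5 0 0 -0.043; -27 -29 15 0 0 -0.043; -25 -30 15 0 0 -0.043' 0.4 >/dev/null; python3 -m crank '-24 -31 15 0 0 -0.043; -23 -32 15 0 0 -0.043; 0 0 0 0 0 0; 0 0 0 0 0 0'
python3 - <<'E'
from h import *
stat()
im=optics.read_camera("wrist");cv2.imwrite("pics/t1.png",im[:,:,::-1])
print(rec("wrist","cover_knob"),rec("wrist","jar_rim"))
E
```

```text
time: 47.95
eef_pos: [0.4507, 0.3081, 0.2704]
tcp_rot: [0.989, 0.15, -0.001, 0.0]
contact_force: [-0.1, 0.7, 0.8]
opening: 0.698
t 47.95 p [0.4507 0.3081 0.2704] yaw 0.301 tilt 0.0015 F [-0.1  0.7  0.8] op 0.698 q [ 0.41 -0.03  1.85 -0.    1.32  0.11]
[(316.6, 185.8, 0.81), (282.5, 324.5, 0.34)] [(284.1, 327.8, 0.89)]
```

View pics/t1.png

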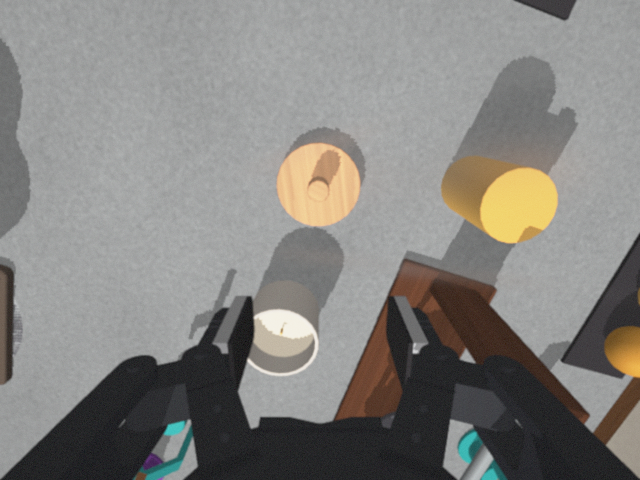

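Run:
```python
from h import *
im=cv2.imread("pics/t1.png");h=cv2.cvtColor(im,cv2.COLOR_BGR2HSV);print(h[205,300],h[190,318],h[360,252],h[345,300])
m=((h[...,0]>8)&(h[...,0]<22)&(h[...,1]>60)).astype(np.uint8)[120:250,250:390]
cs,_=cv2.findContours(m,cv2.RETR_EXTERNAL,cv2.CHAIN_APPROX_NONE);c=max(cs,key=cv2.contourArea)+np.array([250,120])
e=cv2.fitEllipse(cv2.convexHull(c));print(e)
w=cam("wrist")
C=atz(w,e[0],.016);print("disc",C.round(4))
a=np.linspace(0,2*np.pi,60)
# jar: overlay compare predicted
s=cam("scene");d=cam("side")
j=np.array([.4516,.1439])
def circ(c,r,z):return np.c_[c[0]+r*np.cos(a),c[1]+r*np.sin(a),z+0*a]
o=im.copy()
for P,col in [(circ(C,.048,.018),(255,0,0)),(circ(j,.045,.075),(0,0,255)),(circ(C,.012,.05),(0,255,0))]:
    cv2.polylines(o,[np.round(proj(w,P)*8).astype(np.int32)],True,col,1,cv2.LINE_AA,3)
cv2.imwrite("pics/t2.png",cv2.resize(o[130:400,200:400],(600,810))[:600])
cv2.imwrite("pics/t2.png",cv2.resize(o[130:400,200:400],(444,600),interpolation=cv2.INTER_CUBIC))
```

```text
[ 18  94 241] [ 18  96 239] [ 11  21 136] [ 17  36 196]
((318.0517578125, 183.8467254638672), (83.82666778564453, 83.88554382324219), 119.63349914550781)
disc [0.4455 0.3216 0.016 ]
```

View pics/t2.png

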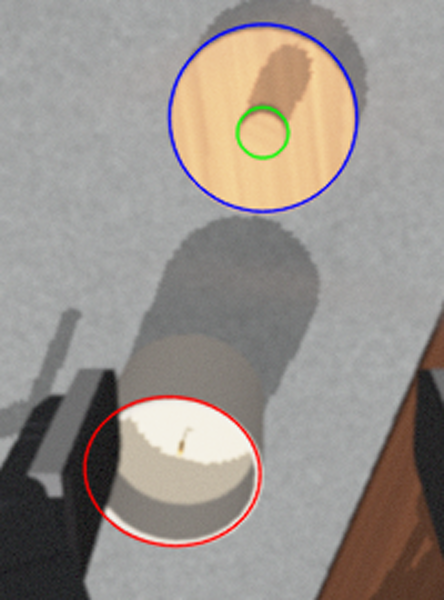

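Run:
```python
from h import *
w=cam("wrist")
d=cam('side');s=cam('scene');print(tri([(d,(263,190)),(s,(463,251))]))
print(atz(w,(519,205),.11))
plan([.4455,.3216,.06],.3,5)
```

```text
(array([0.6158715 , 0.374381  , 0.04880835]), [np.float64(0.10788906649235958), np.float64(0.1274450128598436)])
[0.61868234 0.37229028 0.11      ]
-0.4 -3.0 42.3 0.000 -0.000 -0.000; -0.4 -3.0 42.3 0.000 -0.000 -0.000; -0.4 -3.0 42.3 0.000 -0.000 -0.000; -0.4 -3.0 42.3 0.000 -0.000 -0.000; -0.4 -3.0 42.3 0.000 -0.000 -0.000
```

Pillar at (0.617, 0.373), well clear. Descend.

```bash
python3 -m crank '0 -3 42 0 0 0; 0 -3 42 0 0 0; -1 -3 42 0 0 0; -1 -3 42 0 0 0; 0 -3 42 0 0 0' 0 >/dev/null; python3 -m crank '0 0 12 0 0 0; 0 0 12 0 0 0; 0 0 0 0 0 0; 0 0 0 0 0 0'
python3 - <<'E'
from h import *
stat()
im=optics.read_camera("wrist");cv2.imwrite("pics/u1.png",im[:,:,::-1])
plan([.4455,.3216,.025],.3,1)
E
```

```text
time: 49.22
eef_pos: [0.4456, 0.3226, 0.0389]
tcp_rot: [0.989, 0.15, 0.001, -0.0]
contact_force: [0.3, 0.1, -0.7]
opening: 0.503
t 49.23 p [0.4456 0.3226 0.0389] yaw 0.301 tilt 0.0029 F [ 0.3  0.1 -0.7] op 0.503 q [ 0.44  0.26  2.01 -0.    0.88  0.14]
-0.3 1.0 13.9 -0.000 -0.003 0.001
```

View pics/u1.png

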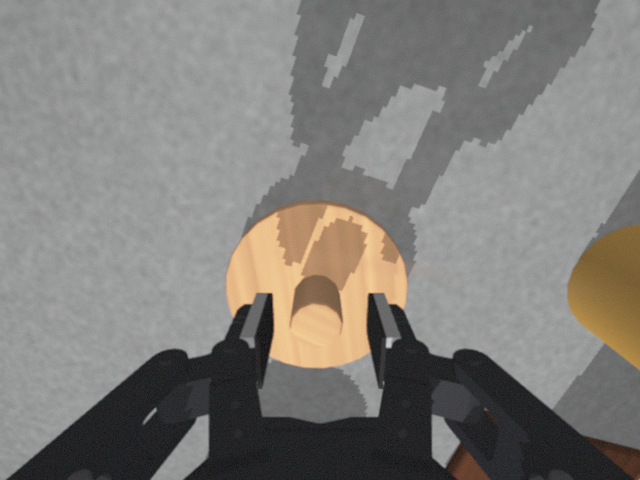

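```bash
python3 -m crank '0 0.5 7 0 0 0; 0 0.5 6 0 0 0; 0 0 0 0 0 0; 0 0 0 0 0 0'; python3 -m crank '0 0 0 0 0 0; 0 0 0 0 0 0; 0 0 0 0 0 0' -1 40;  python3 -m crank '0 0 -10 0 0 0; 0 0 -20 0 0 0; 0 0 -30 0 0 0; 0 0 -40 0 0 0; 0 0 -40 0 0 0'
python3 - <<'E'
from h import *
stat()
g,M=plan([.50,.17,.19],.15,6)
g,M=plan([.48,.02,.19],.0,6,g,M)
E
```

```text
time: 49.78
eef_pos: [0.4446, 0.3212, 0.0242]
tcp_rot: [0.989, 0.15, -0.0, 0.0]
contact_force: [0.2, -0.1, 0.4]
opening: 0.5
time: 50.15
eef_pos: [0.445, 0.3214, 0.0247]
tcp_rot: [0.989, 0.15, 0.0, -0.0]
contact_force: [0.5, 0.1, 0.7]
opening: 0.264
time: 50.78
eef_pos: [0.4441, 0.321, 0.1655]
tcp_rot: [0.989, 0.15, -0.0, 0.0]
contact_force: [0.5, 1.3, -1.3]
opening: 0.266
t 50.77 p [0.4441 0.321  0.1655] yaw 0.301 tilt 0.0008 F [ 0.5  1.3 -1.3] op 0.266 q [0.44 0.07 1.95 0.   1.12 0.14]
1.4 26.8 -4.1 0.000 0.000 0.025; 2.1 26.7 -4.1 0.000 0.000 0.025; 2.8 26.7 -4.1 0.000 0.000 0.025; 3.5 26.6 -4.1 0.000 0.000 0.025; 4.1 26.5 -4.1 0.000 0.000 0.025; 4.8 26.4 -4.1 0.000 0.000 0.025
-7.0 24.2 0.0 0.000 0.000 0.025; -6.4 24.4 0.0 0.000 0.000 0.025; -5.8 24.5 0.0 0.000 0.000 0.025; -5.2 24.7 0.0 0.000 0.000 0.025; -4.6 24.8 0.0 0.000 0.000 0.025; -4.0 24.9 0.0 0.000 0.000 0.025
```

```bash
python3 -m crank '1 27 -5 0 0 0.025; 2 27 -5 0 0 0.025; 3 27 -5 0 0 0.025; 3.5 26.5 -5 0 0 0.025; 4 26.5 -5 0 0 0.025'>/dev/null; python3 -m crank '5 26.5 0 0 0 0.025; -7 24 0 0 0 0.025; -6 24 0 0 0 0.025; -6 24.5 0 0 0 0.025; -5 24.5 0 0 0 0.025'>/dev/null; python3 -m crank '-5 25 0 0 0 0.025; -4 25 0 0 0 0.025; 0 0 0 0 0 0; 0 0 0 0 0 0'
python3 - <<'E'
from h import *
stat()
im=optics.read_camera("wrist");cv2.imwrite("pics/v1.png",im[:,:,::-1])
i2=optics.read_camera("side");cv2.imwrite("pics/v_side.png",i2[:,:,::-1])
w=cam("wrist");a=np.linspace(0,2*np.pi,60);o=im[:,:,::-1].copy()
for j,col in [((.4516,.1439),(0,0,255)),((.4535,.1439),(255,0,0))]:
  for r in (.045,.041):
    P=np.c_[j[0]+r*np.cos(a),j[1]+r*np.sin(a),.075+0*a];cv2.polylines(o,[np.round(proj(w,P)*8).astype(np.int32)],True,col,1,cv2.LINE_AA,3)
cv2.imwrite("pics/v2.png",o)
E
```

```text
time: 52.52
eef_pos: [0.4806, 0.0204, 0.1894]
tcp_rot: [1.0, 0.001, 0.0, -0.0]
contact_force: [-0.9, 0.2, -0.8]
opening: 0.265
t 52.52 p [0.4806 0.0204 0.1894] yaw 0.001 tilt 0.0005 F [-0.9  0.2 -0.8] op 0.265 q [-0.17 -0.11  2.08  0.    1.17 -0.17]
```

View pics/v2.png

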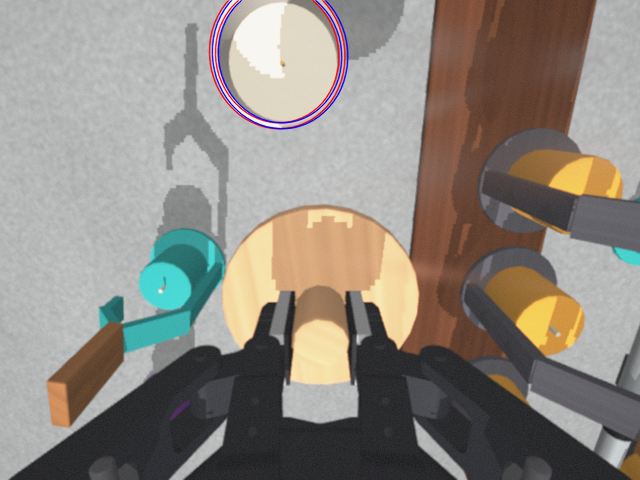

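Run:
```python
from h import *
im=cv2.imread("pics/v1.png");g=cv2.cvtColor(im,cv2.COLOR_BGR2GRAY).astype(float)
w=cam("wrist");a=np.linspace(0,2*np.pi,200)
def samp(c,r,z):
    p=proj(w,np.c_[c[0]+r*np.cos(a),c[1]+r*np.sin(a),z+0*a]);ok=(p[:,1]>1)&(p[:,1]<478);p=p[ok].astype(np.float32)
    return cv2.remap(g.astype(np.float32),p[:,0],p[:,1],cv2.INTER_LINEAR).ravel()
best=max((samp((x,y),.043,.075).mean()-0.5*samp((x,y),.0475,.0755).mean(),x,y) for x in np.arange(.444,.462,.0005) for y in np.arange(.134,.154,.0005))
print("jar",best)
# disc: held; disc top z = knobcentre-.016 ; knobcentre=TCP+.0093
st=readout.get_state();zt=st["eef_pos"][2]+.0093-.016
h=cv2.cvtColor(im,cv2.COLOR_BGR2HSV)
m=((h[...,0]>8)&(h[...,0]<24)&(h[...,1]>60)).astype(np.uint8);m[:195]=0;m[:,:215]=0;m[:,425:]=0;m[320:]=0
cs,_=cv2.findContours(m,cv2.RETR_EXTERNAL,cv2.CHAIN_APPROX_NONE);c=max(cs,key=cv2.contourArea)[:,0]
from scipy.optimize import least_squares
pts=np.array([p for p in c if p[1]<315 and (p[1]<260 or abs(p[0]-320)>70)],float)
R3=np.array([atz(w,p,zt)[:2] for p in pts])
r=least_squares(lambda q:np.hypot(R3[:,0]-q[0],R3[:,1]-q[1])-q[2],[.48,.02,.048],loss="soft_l1",f_scale=.001);print("disc",r.x,np.abs(r.fun).mean(),"tcp",st["eef_pos"])
```

```text
jar (np.float32(133.95642), np.float64(0.452), np.float64(0.14450000000000002))
disc [0.48319548 0.02008219 0.04930811] 0.0033866137882309923 tcp [0.48064039 0.02074747 0.18934178]
```

Run:
```python
from h import *
plan([.452,.1445,.13],.0,5)
```

```text
-5.7 -24.8 11.9 -0.000 0.000 0.000; -5.7 -24.8 11.9 -0.000 0.000 0.000; -5.7 -24.8 11.9 -0.000 0.000 0.000; -5.7 -24.8 11.9 -0.000 0.000 0.000; -5.7 -24.8 11.9 -0.000 0.000 0.000
```

```bash
python3 -m crank '-6 -25 12 0 0 0; -6 -25 12 0 0 0; -6 -25 12 0 0 0; -5.5 -25 12 0 0 0; -5 -24 12 0 0 0'>/dev/null; python3 -m crank '0 0 0 0 0 0; 0 0 0 0 0 0'
python3 - <<'E'
from h import *
stat()
plan([.452,.1445,.115],.0,1)
for n in ('side','scene'):
    im=optics.read_camera(n);cv2.imwrite(f'pics/w_{n}.png',im[:,:,::-1])
a=cv2.imread('pics/w_side.png')[190:300,190:300];b=cv2.imread('pics/w_scene.png')[160:270,300:410]
cv2.imwrite('pics/w2.png',np.hstack([cv2.resize(a,(400,400)),cv2.resize(b,(400,400))]))
E
```

```text
time: 53.5
eef_pos: [0.4524, 0.1441, 0.1297]
tcp_rot: [1.0, 0.001, 0.0, 0.0]
contact_force: [0.5, 0.3, -1.4]
opening: 0.271
t 53.5 p [0.4524 0.1441 0.1297] yaw 0.002 tilt 0.0007 F [ 0.5  0.3 -1.4] op 0.271 q [ 0.09 -0.05  2.14 -0.    1.05  0.09]
-0.4 -0.4 14.7 0.000 -0.001 0.002
```

View pics/w2.png

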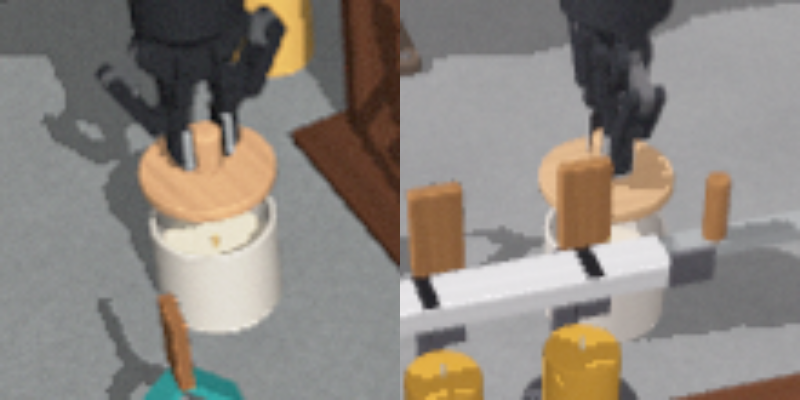

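```bash
python3 -m crank '0 0 10 0 0 0; 0 0 10 0 0 0; 0 0 6 0 0 0; 0 0 0 0 0 0'; python3 -m crank '0 0 4 0 0 0; 0 0 4 0 0 0; 0 0 0 0 0 0'; python3 -m crank '0 0 2 0 0 0; 0 0 1 0 0 0; 0 0 0 0 0 0'
```

```text
time: 54.1
eef_pos: [0.4515, 0.1438, 0.1023]
tcp_rot: [1.0, 0.0, -0.001, 0.0]
contact_force: [0.8, 0.1, -2.0]
opening: 0.267
time: 54.48
eef_pos: [0.4518, 0.144, 0.095]
tcp_rot: [1.0, 0.001, -0.0, 0.0]
contact_force: [0.5, 0.5, -0.8]
opening: 0.266
time: 54.85
eef_pos: [0.452, 0.144, 0.0923]
tcp_rot: [1.0, 0.001, -0.0, 0.0]
contact_force: [-0.5, -0.2, -1.9]
opening: 0.267
```

Plug entered the mouth without contact (plug underside now ≈0.067). Last millimetre, then release.

```bash
python3 -m crank '0 0 1 0 0 0; 0 0 0 0 0 0; 0 0 0 0 0 0'; python3 -m crank '0 0 1 0 0 0; 0 0 0 0 0 0; 0 0 0 0 0 0'
```

```text
time: 55.22
eef_pos: [0.4522, 0.144, 0.0916]
tcp_rot: [1.0, 0.0, 0.0, 0.0]
contact_force: [-0.1, 0.4, 1.6]
opening: 0.263
time: 55.6
eef_pos: [0.4523, 0.144, 0.0916]
tcp_rot: [1.0, 0.001, -0.0, 0.0]
contact_force: [-3.4, -0.4, 8.1]
opening: 0.266
```

```bash
python3 -m crank '0 0 -1 0 0 0; 0 0 0 0 0 0; 0 0 0 0 0 0; 0 0 0 0 0 0' 0; python3 -m crank '0 0 -10 0 0 0; 0 0 -20 0 0 0; 0 0 -30 0 0 0; 0 0 -40 0 0 0; 0 0 -40 0 0 0'; python3 -m crank '0 30 -30 0 0 0; 0 40 -30 0 0 0; 0 40 -20 0 0 0; 0 0 0 0 0 0';  python3 - <<'E'
from h import *
stat()
for n in ('side','scene','wrist'):
    im=optics.read_camera(n);cv2.imwrite(f'pics/x_{n}.png',im[:,:,::-1])
a=cv2.imread('pics/x_side.png')[130:300,210:430];b=cv2.imread('pics/x_scene.png')[160:310,230:440]
cv2.imwrite('pics/x2.png',np.hstack([cv2.resize(a,(400,309)),cv2.resize(b,(400,286)).copy() if 0 else cv2.resize(b,(400,309))]))
E
```

```text
time: 56.1
eef_pos: [0.452, 0.144, 0.0911]
tcp_rot: [1.0, 0.001, -0.0, 0.0]
contact_force: [0.4, -0.9, 0.5]
opening: 0.501
time: 56.72
eef_pos: [0.452, 0.144, 0.2332]
tcp_rot: [1.0, 0.0, 0.0, -0.0]
contact_force: [0.6, -0.5, -0.9]
opening: 0.502
time: 57.22
eef_pos: [0.4531, 0.0321, 0.3143]
tcp_rot: [1.0, -0.001, 0.003, 0.001]
contact_force: [-0.2, 0.2, 0.5]
opening: 0.498
t 57.23 p [0.4531 0.0321 0.3143] yaw -0.003 tilt 0.0054 F [-0.2  0.2  0.5] op 0.498 q [-0.15 -0.28  1.99 -0.    1.42 -0.15]
```

View pics/x2.png

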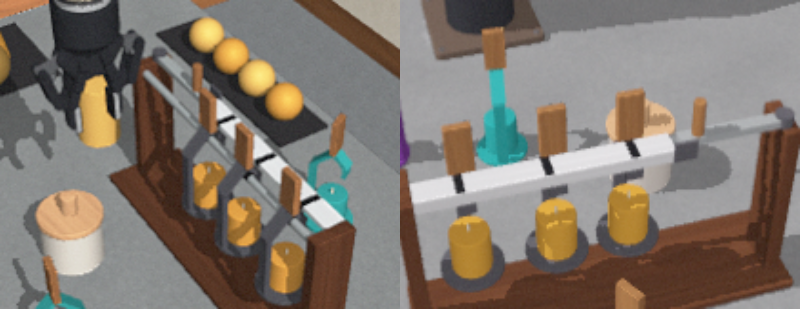

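View pics/x_wrist.png

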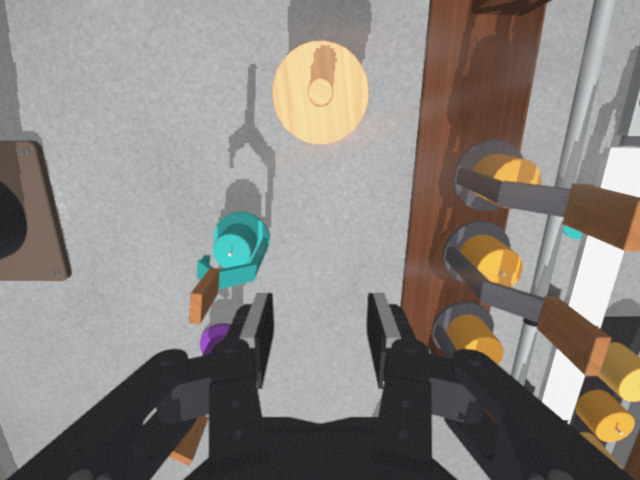

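```bash
python3 -m crank '0 0 -20 0 0 0; 0 0 0 0 0 0; 0 0 0 0 0 0; 0 0 0 0 0 0; 0 0 0 0 0 0'>/dev/null
python3 - <<'E'
from h import *
stat()
ims={}
for n in ('side','scene','wrist'):
    im=optics.read_camera(n);cv2.imwrite(f'pics/y_{n}.png',im[:,:,::-1]);ims[n]=im[:,:,::-1]
w=cam("wrist");h=cv2.cvtColor(np.ascontiguousarray(ims["wrist"]),cv2.COLOR_BGR2HSV)
m=((h[...,0]>8)&(h[...,0]<24)&(h[...,1]>60)).astype(np.uint8);m[170:]=0;m[:,:250]=0;m[:,390:]=0
c=max(cv2.findContours(m,cv2.RETR_EXTERNAL,cv2.CHAIN_APPROX_NONE)[0],key=cv2.contourArea)
R3=np.array([atz(w,p,.083)[:2] for p in c[:,0]]);print("disc",cv2.minEnclosingCircle(R3.astype(np.float32)))
a=np.ascontiguousarray(ims['side'][140:280,270:410]);b=ims['scene'][170:290,240:440]
cv2.imwrite('pics/y2.png',np.vstack([cv2.resize(b,(800,480))]))
cv2.imwrite('pics/y3.png',cv2.resize(np.ascontiguousarray(ims['side'][130:290,220:420]),(750,600)))
E
```

```text
t 58.0 p [0.452  0.0341 0.3309] yaw 0.001 tilt 0.0008 F [-0.8 -0.2 -0. ] op 0.501 q [-0.15 -0.28  1.97  0.    1.46 -0.15]
disc ((0.4522700905799866, 0.14287161827087402), 0.048233143985271454)
```

View pics/y2.png

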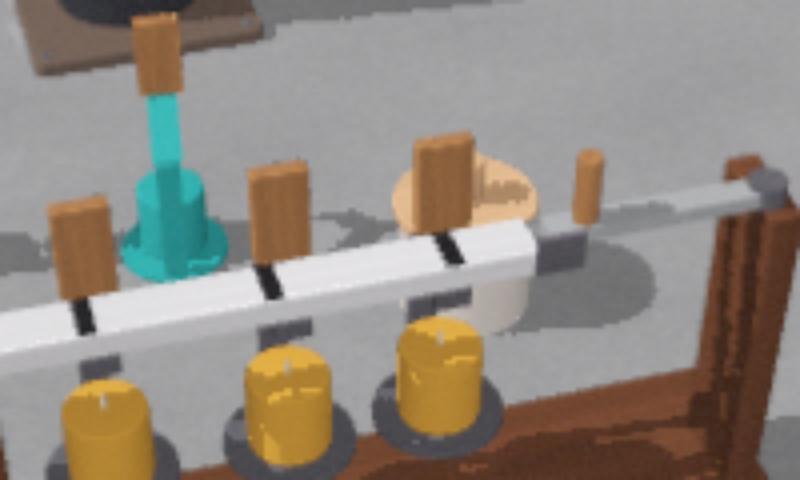

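View pics/y3.png

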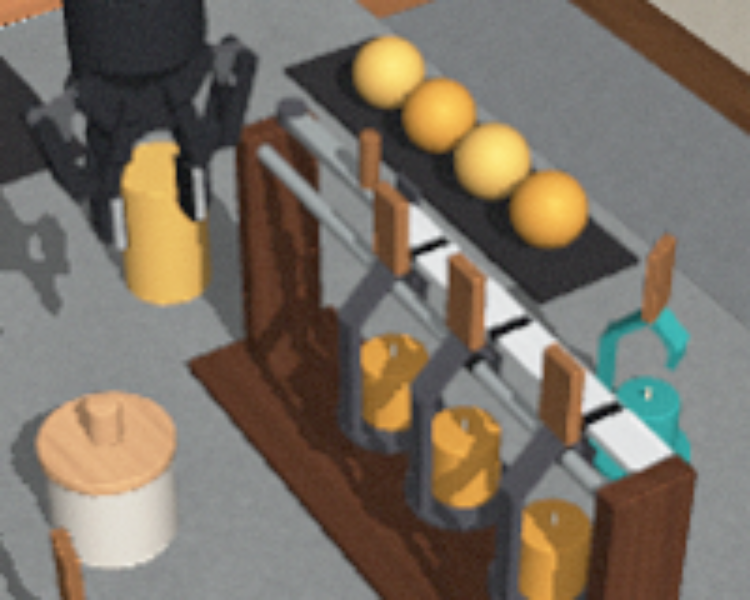

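Run:
```python
from h import *
s=cam("scene");d=cam("side")
fs=lambda x,y:(240+x/4,170+y/4)
fd=lambda x,y:(220+x/3.75,130+y/3.75)
for n,a,b in [("t1",(84,247),(562,396)),("t2",(280,212),(466,303)),("t3",(443,183),(392,230)),("m1",(84,317),(602,413)),("m2",(269,282),(509,329)),("m3",(449,247),(430,246)),("kknob",(588,188),(370,160)),("hinge",(768,180),(293,106))]:
    print(n,tri([(s,fs(*a)),(d,fd(*b))])[0].round(4))
```

```text
t1 [ 0.6286 -0.127   0.2394]
t2 [ 0.6299 -0.0254  0.2392]
t3 [0.6316 0.0618 0.2392]
m1 [ 0.6554 -0.1337  0.2174]
m2 [ 0.6546 -0.0383  0.2159]
m3 [0.658  0.0567 0.2183]
kknob [0.6595 0.1318 0.2411]
hinge [0.6612 0.2365 0.2244]
```

Run:
```python
from h import *
plan([.631,-.028,.325],-.012,5)
```

```text
35.8 12.4 1.2 -0.000 0.000 0.003; 35.8 12.3 1.2 -0.000 0.000 0.003; 35.8 12.2 1.2 -0.000 0.000 0.003; 35.9 12.2 1.2 -0.000 0.000 0.003; 35.9 12.1 1.2 -0.000 0.000 0.003
```

```bash
python3 -m crank '36 12 1 0 0 0.003; 36 12 1 0 0 0.003; 36 12.5 1 0 0 0.003; 36 12.5 1 0 0 0.003; 35 12 1 0 0 0' -0.2 >/dev/null; python3 -m crank '0 0 0 0 0 0; 0 0 0 0 0 0'
python3 - <<'E'
from fit import *
stat()
im=optics.read_camera("wrist");cv2.imwrite("pics/z1.png",im[:,:,::-1])
plan([.6305,-.028,.242],-.012,5)
E
```

```text
time: 59.02
eef_pos: [0.6304, -0.0277, 0.326]
tcp_rot: [1.0, -0.006, -0.001, -0.0]
contact_force: [-0.3, 0.2, -0.7]
opening: 0.403
t 59.02 p [ 0.6304 -0.0277  0.326 ] yaw -0.011 tilt 0.0011 F [-0.3  0.2 -0.7] op 0.403 q [-0.2   0.14  1.58  0.    1.43 -0.19]
0.1 0.1 16.9 -0.000 0.000 0.000; 0.1 0.1 16.9 -0.000 0.000 0.000; 0.1 0.1 16.9 -0.000 0.000 0.000; 0.1 0.1 16.9 -0.000 0.000 0.000; 0.1 0.1 16.9 -0.000 0.000 0.000
```

View pics/z1.png

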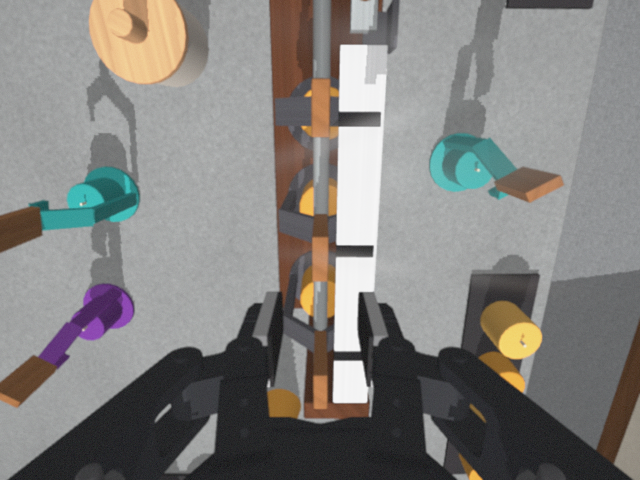

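Run:
```python
from fit import *
w=cam("wrist");im=cv2.imread("pics/z1.png");h=cv2.cvtColor(im,cv2.COLOR_BGR2HSV)
col=((h[:,314:326,0]>=9)&(h[:,314:326,0]<=16)&(h[:,314:326,1]>100)&(h[:,314:326,1]<170)).mean(1)>.5
r=np.where(col[60:420])[0]+60
runs=np.split(r,np.where(np.diff(r)>2)[0]+1);print([(a[0],a[-1]) for a in runs])
for y in (-.1325,-.1275,-.0375,-.0325,-.0275,.0575,.0625):
    p=proj(w,xf(TAB,.631,y,-.012,.078));print(y,p[:,1].min().round(1),p[:,1].max().round(1), "mark row",proj(w,[[.657,y,.22]])[0].round(1))
```

```text
[(np.int64(79), np.int64(136)), (np.int64(215), np.int64(280)), (np.int64(332), np.int64(417))]
-0.1325 335.6 415.5 mark row [353.  354.6]
-0.1275 330.6 410.1 mark row [353.1 349.6]
-0.0375 228.6 299.2 mark row [355.5 249.5]
-0.0325 222.3 292.2 mark row [355.6 243.3]
-0.0275 215.9 285.0 mark row [355.8 237. ]
0.0575 86.8 145.5 mark row [358.4 117.4]
0.0625 76.4 136.1 mark row [358.6 109.6]
```

```bash
python3 -m crank '0 0 17 0 0 0; 0 0 17 0 0 0; 0 -0.5 17 0 0 0; 0 -0.5 17 0 0 0; 0 0 17 0 0 0'; python3 -m crank '0 0 3 0 0 0; 0 0 0 0 0 0'; python3 -m crank '0 0 0 0 0 0; 0 0 0 0 0 0; 0 0 0 0 0 0' -1 40
```

```text
time: 59.7
eef_pos: [0.6307, -0.0268, 0.2398]
tcp_rot: [1.0, -0.005, -0.0, -0.0]
contact_force: [0.5, -0.7, -0.8]
opening: 0.396
time: 59.95
eef_pos: [0.631, -0.0269, 0.2383]
tcp_rot: [1.0, -0.006, 0.0, 0.0]
contact_force: [0.6, 0.0, 0.2]
opening: 0.401
time: 60.32
eef_pos: [0.6309, -0.027, 0.2396]
tcp_rot: [1.0, -0.006, 0.0, 0.0]
contact_force: [-2.7, -0.9, 4.2]
opening: 0.111
```

```bash
python3 -m crank '-1 3 -2 0 0 0; 0 4 -1 0 0 0; 0 4 0 0 0 0; 0 2 0 0 0 0; 0 0 0 0 0 0'; python3 -m crank '0 0 0 0 0 0; 0 0 0 0 0 0'
```

```text
time: 60.95
eef_pos: [0.6295, -0.0403, 0.2408]
tcp_rot: [1.0, -0.006, -0.0, 0.0]
contact_force: [-0.4, 0.1, -2.0]
opening: 0.113
time: 61.2
eef_pos: [0.6296, -0.0398, 0.2411]
tcp_rot: [1.0, -0.005, -0.0, -0.0]
contact_force: [0.3, -0.2, -4.3]
opening: 0.108
```

```bash
python3 -m crank '0 -1 1 0 0 0; 0 0 1 0 0 0; 0 0 0 0 0 0'; python3 -m crank '0 0 0 0 0 0; 0 0 0 0 0 0; 0 0 0 0 0 0; 0 0 0 0 0 0' -0.2; python3 -m crank '0 0 -12 0 0 0; 0 0 -20 0 0 0; 0 0 -35 0 0 0; 0 0 -20 0 0 0; 0 0 0 0 0 0'
python3 - <<'E'
from fit import *
stat()
w=cam("wrist");im=optics.read_camera("wrist")[:,:,::-1].copy();cv2.imwrite("pics/z2.png",im);h=cv2.cvtColor(im,cv2.COLOR_BGR2HSV)
col=((h[:,314:326,0]>=9)&(h[:,314:326,0]<=16)&(h[:,314:326,1]>100)&(h[:,314:326,1]<170)).mean(1)>.5
r=np.where(col[40:420])[0]+40
runs=np.split(r,np.where(np.diff(r)>2)[0]+1);print([(a[0],a[-1]) for a in runs])
for y in (-.1325,-.1275,-.0375,-.0325,-.0275,.0575,.0625):
    p=proj(w,xf(TAB,.631,y,-.012,.078));print(y,p[:,1].min().round(1),p[:,1].max().round(1), "mark row",proj(w,[[.657,y,.22]])[0].round(1))
E
```

```text
time: 61.58
eef_pos: [0.6302, -0.0388, 0.2399]
tcp_rot: [1.0, -0.005, 0.001, 0.0]
contact_force: [1.6, -0.1, 0.2]
opening: 0.109
time: 62.08
eef_pos: [0.6297, -0.0389, 0.2394]
tcp_rot: [1.0, -0.006, 0.0, 0.0]
contact_force: [-0.6, 0.3, -0.6]
opening: 0.4
time: 62.7
eef_pos: [0.6308, -0.039, 0.3298]
tcp_rot: [1.0, -0.005, 0.003, 0.001]
contact_force: [0.8, 0.3, -0.1]
opening: 0.398
t 62.7 p [ 0.6308 -0.039   0.3298] yaw -0.011 tilt 0.0058 F [ 0.8  0.3 -0.1] op 0.398 q [-0.22  0.13  1.58  0.    1.42 -0.21]
[(np.int64(56), np.int64(115)), (np.int64(214), np.int64(278)), (np.int64(317), np.int64(404))]
-0.1325 321.5 399.2 mark row [351.5 340.3]
-0.1275 316.3 393.7 mark row [351.6 335.3]
-0.0375 212.7 280.4 mark row [353.8 233.5]
-0.0325 206.3 273.2 mark row [353.9 227.1]
-0.0275 199.8 265.9 mark row [354.  220.8]
0.0575 63.6 123.4 mark row [356.5  99.3]
0.0625 53.1 115.5 mark row [356.6  91.3]
```

View pics/z2.png

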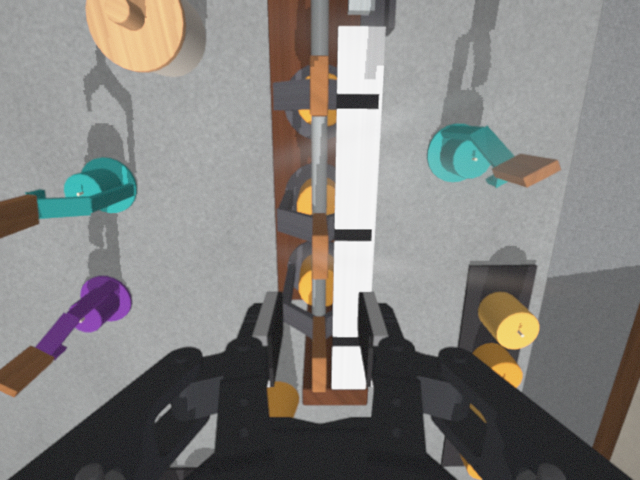

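```bash
python3 -m crank '-30 0 -10 0 0 0; -40 0 -5 0 0 0; -40 0 0 0 0 0; -30 0 0 0 0 0; 0 0 0 0 0 0'; python3 -m crank '0 0 0 0 0 0; 0 0 0 0 0 0; 0 0 0 0 0 0; 0 0 0 0 0 0'
python3 - <<'E'
from h import *
stat();ims={}
for n in ('side','scene','wrist'):
    im=optics.read_camera(n);cv2.imwrite(f'pics/zz_{n}.png',im[:,:,::-1]);ims[n]=im[:,:,::-1].copy()
cv2.imwrite('pics/zz2.png',cv2.resize(ims['scene'][170:290,240:440],(800,480)))
cv2.imwrite('pics/zz3.png',cv2.resize(ims['side'][130:290,220:420],(750,600)))
E
```

```text
time: 63.38
eef_pos: [0.4882, -0.0371, 0.3399]
tcp_rot: [1.0, -0.006, -0.001, -0.0]
contact_force: [0.4, 0.3, -0.0]
opening: 0.401
time: 63.88
eef_pos: [0.4901, -0.0373, 0.3411]
tcp_rot: [1.0, -0.005, -0.0, -0.0]
contact_force: [0.3, -0.8, -0.0]
opening: 0.402
t 63.88 p [ 0.4901 -0.0373  0.3411] yaw -0.011 tilt 0.0004 F [ 0.3 -0.8 -0. ] op 0.402 q [-0.28 -0.19  1.88  0.    1.46 -0.27]
```

View pics/zz2.png

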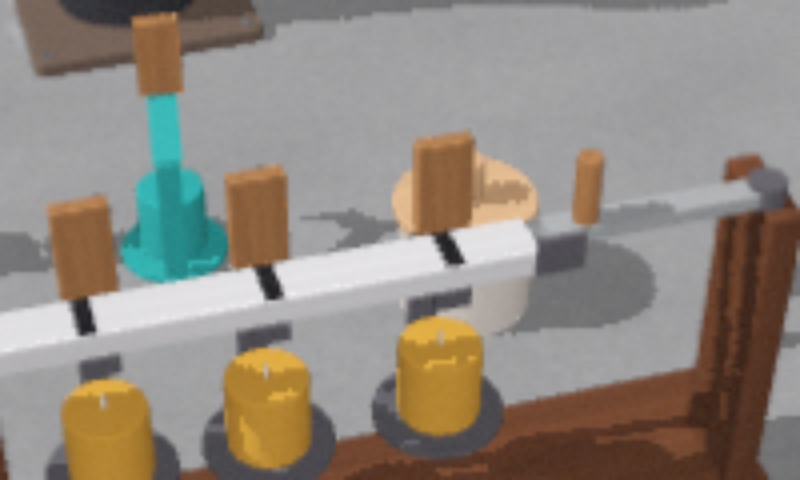

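View pics/zz3.png

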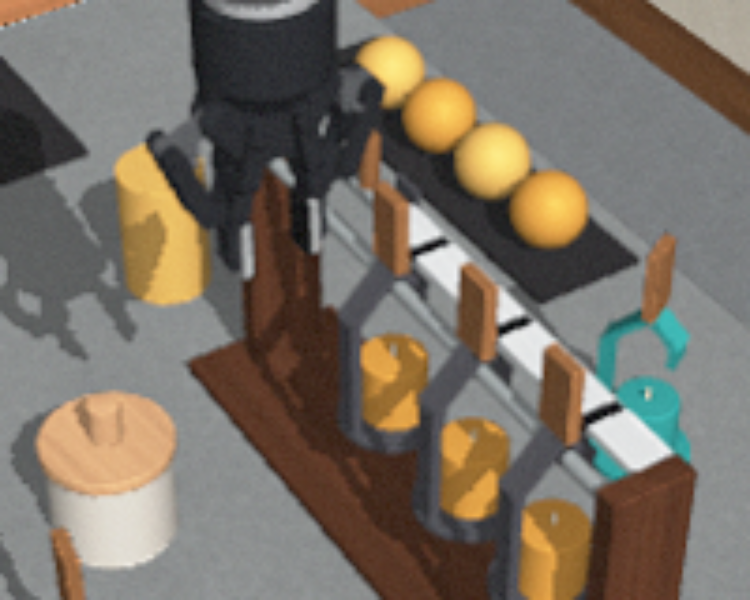

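View pics/zz_scene.png

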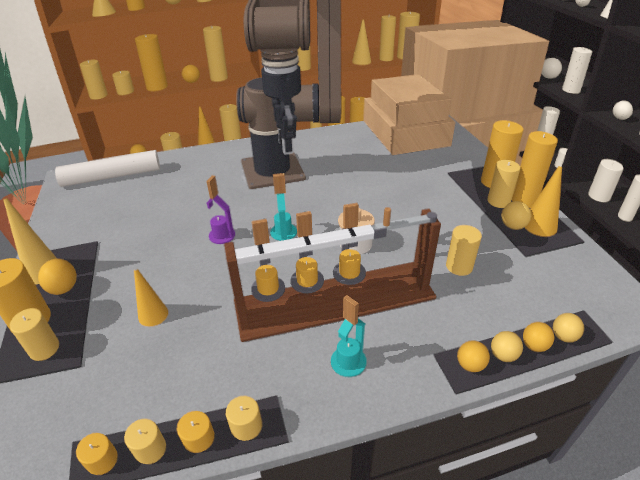

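```bash
python3 -c "
from plant import ctrl
print(ctrl.sign_off())"
```

```text
the job is handed in; nothing more can be done
None
```

The job is handed in at about 64 s of the 210 s. All three dark carriers hang on the rail, one at each ring mark. The keeper is shut and the wooden cover is on the white jar. The hand-in gives no verdict, so these are my own last checks:

- **Carriers:** all hang upright. From the last close wrist view, the tabs are off their marks by about 2–3 mm (mark1), 1 mm (mark2) and 4–5 mm (mark3), against a limit of 15 mm. The scene and side cameras gave larger offsets for all three when first hung, about 5–6 mm each.
- **Carrier at mark2:** before handing in, I found it had slid about 12 mm from its mark, either from a knock or from being brushed. I gripped its tab and slid it back with the keeper shut, then checked it again.
- **Keeper:** it reached its stop, and the angle from the gripper position was about 0.01 rad. The cameras still show it in line with the cover strip.
- **Cover:** the centre is within about 2 mm of where I measured the jar rim. It met the rim at the expected height and looks level in the pictures; I did not measure the angle.
- **Other candles and look-alikes:** I did not touch the cone, the pillar or the purple and turquoise look-alikes. They stand where they were in the last pictures. The gripper is clear of everything.

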